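# Zero the counter and sort the perch brackets by hand

## Robot

A 6-joint arm with a two-finger parallel gripper is mounted at the origin on a cart in front of the work surface, level with it; the furniture and walls round the work are solid. World frame = base frame: x ahead of the robot, y to its left, z up, the work surface at z = 0. Lengths are in m, angles in rad, forces in N, time in s.
With the tool pointing down it reaches from about 0.275 to 0.825 m from the base axis. Payload 4.9 kg.
Tool frame: the origin (TCP) lies at the very end of the fingers, on their centre line; the grasp point (between the pads) lies 19 mm behind it (bot.tcp_to_grasp is the distance from the TCP to the grasp point, in m); z points along the fingers, y is the direction in which the jaws open and shut (so a half turn about z gives the same grasp; the last joint's range is limited). The gripper opens to 85 mm and grips with 20 to 120 N. Pads are 22 mm wide; open, the fingers measure 114 mm over their backs; the gripper's body (76 mm by 85 mm) begins 54 mm behind the grasp point. The pads swing forward as they close: fully open they stand 13 mm farther back than shut.
Start: joints at [-1.457, 0.326, -0.193, 1.052, 0, 1.437], TCP at [0.135, -0.533, 0.231] pointing down, gripper open.
Joint ranges: [-2.65, 2.65], [-0.97, 1.79], [-1.3, 1.35], [-1.93, 2.1], [-1.47, 1.37], [-3.14, 3.14]. Speed limits (rad/s): [2.57, 2.57, 3.14, 3.14, 3.14, 3.14].

## Interface

Orientations are given as a rotation vector (axis times angle).
In Python, from workcell import bot, snapshot, camera_info gives the robot as it stands.
- The arm moves only by the tool step_arm, never from a script. Its argument "series" is one flat list of numbers, 4 for each row, row after row: the shift along the tool's x, y, z each as a share of 25 cm, from -1 to 1, then the turn about the tool's z as a share of 2 rad, from -1 to 1. In form: [tx, ty, tz, turn, tx, ty, tz, turn, ...]. A call has 1 to 5 rows; each row shifts and turns the pose as measured when the row begins, along the tool's axes as they then stand; what a row does not reach is not made up. A row lasts 1/10 s, in which the tool goes at most 50 mm and 8.59 degrees, less where a joint would pass 70% of its speed; a pose out of reach is approached as far as the arm can. A call with a number of a shift or a turn outside -1 to 1 is refused whole. A call with a gripper value outside its range is refused whole. "hand" is the opening, from 0 (shut) to 1 (fully open), set as the call begins (left out, the last holds). The fingers move at their own pace and stop on an object; the grip force is fixed at half the most. Time passes only in rows, so rows that do not move let the fingers close. It gives the time, the measured TCP pose, the force and the opening at its end, in the units of the state.
- bot.get_obs(): the state, without advancing time (a new reading comes with each control period).
- snapshot(name): name is "scene" or "top"; returns (picture, depth): 480x640x3 uint8, red, green, blue; 480x640 float32, m along the optical axis (not along the pixel's ray), 0 where there is no reading.
- camera_info(name): a dict with "vertical_fov" (degrees; the focal length in pixels is half the picture's height over the tangent of half this angle, whatever the lens; pixels are square), "cx", "cy" (the principal point, pixels), "dist_coeffs" ([k1, k2, p1, p2, k3] as OpenCV has them; the pictures are not rectified), "R" (3x3) and "t" (3): a world point X has camera coordinates R X + t. Camera axes: x right, y down, z forward; pixel columns grow to the right and rows downward; lengths in m; the calibration is good to about 2 mm. A picture is of the moment at which its call begins. camera_info takes no time and is no camera call.
- bot.job_done(): hands the job in, once; it reports no verdict.
The state is a dict: "time_s": time; "joint_positions": joint angles; "joint_vel": joint speeds; "joint_efforts": joint torques, N m; "ee_pos": TCP position; "tcp_rot": TCP orientation; "contact_force": force on the tool from outside, world axes, zero at the start; "torque": the same for the moment, N m; "gripper_width": finger opening in m.
Only numpy, scipy, OpenCV 4.12 (cv2) and the standard library are available. Lean on these libraries where they do the work, as an engineer would, in place of code of your own. Each camera call takes 0.05 s, during which the arm holds its last target. There are 200 camera calls.

## Task

Before a new batch is counted, turn the reset knob of the tally counter all the way back to its zero stop. Then sort all the loose left- and right-hand perch brackets, standing each one upright on its foot inside the tray whose fixed sample bracket has the same hand (not its mirror image). Leave the other things on the table where they are.

Things in the scene. Friction and masses are not known exactly. Their poses are not given: they have to be found in the camera images.
- bracket_1_mid (a point): Dark steel perch bracket (may be absent), 70 g; point in mid-wall, 22 mm above its underside. Foot 6 mm thick, 52 mm along x, y -10 to +32 mm. Upright wall on it 52 mm along x, 10 mm thick, top 44 mm above the underside. z up, y to the side of the broad part of the foot. A peg sticks out of the +x or the -x end of the wall: that end tells the hand.
- bracket_1_peg (a point): Tip of the round peg of bracket_1 (13 mm thick, 18 mm long, along x), 44 mm from mid-wall along the bracket's +x or -x, 34 mm above its underside. Left- and right-hand brackets are mirror images.
- bracket_2_mid (a point): Dark steel perch bracket (may be absent), 70 g; point in mid-wall, 22 mm above its underside. Foot 6 mm thick, 52 mm along x, y -10 to +32 mm. Upright wall on it 52 mm along x, 10 mm thick, top 44 mm above the underside. z up, y to the side of the broad part of the foot. A peg sticks out of the +x or the -x end of the wall: that end tells the hand.
- bracket_2_peg (a point): Tip of the round peg of bracket_2 (13 mm thick, 18 mm long, along x), 44 mm from mid-wall along the bracket's +x or -x, 34 mm above its underside. Left- and right-hand brackets are mirror images.
- bracket_3_mid (a point): Dark steel perch bracket (may be absent), 70 g; point in mid-wall, 22 mm above its underside. Foot 6 mm thick, 52 mm along x, y -10 to +32 mm. Upright wall on it 52 mm along x, 10 mm thick, top 44 mm above the underside. z up, y to the side of the broad part of the foot. A peg sticks out of the +x or the -x end of the wall: that end tells the hand.
- bracket_3_peg (a point): Tip of the round peg of bracket_3 (13 mm thick, 18 mm long, along x), 44 mm from mid-wall along the bracket's +x or -x, 34 mm above its underside. Left- and right-hand brackets are mirror images.
- bracket_4_mid (a point): Dark steel perch bracket (may be absent), 70 g; point in mid-wall, 22 mm above its underside. Foot 6 mm thick, 52 mm along x, y -10 to +32 mm. Upright wall on it 52 mm along x, 10 mm thick, top 44 mm above the underside. z up, y to the side of the broad part of the foot. A peg sticks out of the +x or the -x end of the wall: that end tells the hand.
- bracket_4_peg (a point): Tip of the round peg of bracket_4 (13 mm thick, 18 mm long, along x), 44 mm from mid-wall along the bracket's +x or -x, 34 mm above its underside. Left- and right-hand brackets are mirror images.
- bracket_5_mid (a point): Dark steel perch bracket (may be absent), 70 g; point in mid-wall, 22 mm above its underside. Foot 6 mm thick, 52 mm along x, y -10 to +32 mm. Upright wall on it 52 mm along x, 10 mm thick, top 44 mm above the underside. z up, y to the side of the broad part of the foot. A peg sticks out of the +x or the -x end of the wall: that end tells the hand.
- bracket_5_peg (a point): Tip of the round peg of bracket_5 (13 mm thick, 18 mm long, along x), 44 mm from mid-wall along the bracket's +x or -x, 34 mm above its underside. Left- and right-hand brackets are mirror images.
- bracket_6_mid (a point): Dark steel perch bracket (may be absent), 70 g; point in mid-wall, 22 mm above its underside. Foot 6 mm thick, 52 mm along x, y -10 to +32 mm. Upright wall on it 52 mm along x, 10 mm thick, top 44 mm above the underside. z up, y to the side of the broad part of the foot. A peg sticks out of the +x or the -x end of the wall: that end tells the hand.
- bracket_6_peg (a point): Tip of the round peg of bracket_6 (13 mm thick, 18 mm long, along x), 44 mm from mid-wall along the bracket's +x or -x, 34 mm above its underside. Left- and right-hand brackets are mirror images.
- tray_a_floor (a point): Centre of the inner floor (4 mm above the table) of a low grey open tray, fixed. Inside 97 mm along x, 166 mm along y; walls 4 mm, rim 17 mm above the table; z up. Behind its +x wall a sample bracket is fixed on a ledge, top 52 mm above the table. The two trays differ only in the hand of the sample.
- tray_a_sample_peg (a point): Tip of the peg of the sample bracket of tray_a: x = 90 mm, y = +44 or -44 mm in the tray's axes, 42 mm above the table. The sample has the shape of the loose brackets; its wall runs along the tray's y at x = 90 mm, y = 0, and the broad part of its foot points to the tray's -x.
- tray_b_floor (a point): Centre of the inner floor (4 mm above the table) of a low grey open tray, fixed. Inside 97 mm along x, 166 mm along y; walls 4 mm, rim 17 mm above the table; z up. Behind its +x wall a sample bracket is fixed on a ledge, top 52 mm above the table. The two trays differ only in the hand of the sample.
- tray_b_sample_peg (a point): Tip of the peg of the sample bracket of tray_b: x = 90 mm, y = +44 or -44 mm in the tray's axes, 42 mm above the table. The sample has the shape of the loose brackets; its wall runs along the tray's y at x = 90 mm, y = 0, and the broad part of its foot points to the tray's -x.
- knob (a joint): Reset knob of the tally counter, vertical axis, rad: 0 at the hard zero stop, up to 5.3; grows clockwise seen from above, so it goes back to zero anticlockwise. Friction 0.03 N m; stays where it is left.
- knob_grip (a point): On the knob's axis, 59 mm above the table. The knob's black bar is 40 mm along x, 11 mm thick along y, from 14 mm below to 12 mm above this point; axes turn with the knob; white line at the pointing end (+x). Skirt 42 mm across below; fixed grey case 74 x 74 x 34 mm, white dial with ticks, a long black zero mark and a small steel stop pin.
- food_cup: Bystander: small food cup, 42 mm across, 38 high; origin under its centre. Leave it alone.
- glass_jar: Bystander: open glass jar, 62 mm across, 60 high; origin under its centre. Leave it alone.
- feed_brush: Bystander: thin brush, 176 mm, lying; origin under its centre. Leave it alone.
- cabinet_corner (a point): Foot of the front left corner of the fixed incubator cabinet behind the work, 0.5 m high, an obstacle for wrist and arm. From here its closed front runs to the right (-y) for 0.5 m, receding 0.27 m per metre, and its left side runs away from the robot. Axes are those of the world.
Not all that is in view belongs to the job. What is shaped like the part that bears bracket_3_mid but orange is not meant.

How it is judged:
By the outcome, as a careful person would: the job done as asked, in the order asked, and still so for the second after the job is handed in, with the robot touching nothing.
Of bracket_1, bracket_2, bracket_3, bracket_4, bracket_5, bracket_6 only 5 to 6 are there at a start; the rules pass over those that are not, and their reading is None.
At some moment in a run one of bracket_1, bracket_2, bracket_3, bracket_4, bracket_5, bracket_6 may be knocked a few centimetres aside while the robot is not near it.
It also fails if it takes over 210 s, if anything falls off the work surface, if the arm or the gripper's body presses on something with over 40 N, if the wrist force passes 120 N, or if a joint passes its speed limit or range.

## Working session

There is one attempt and no reset: what is moved stays moved. The work goes in short steps, Python scripts to look and compute and a tool call to move; the robot and the scene stay as the last step left them, time stands still between calls to the robot, and variables do not carry over. Pictures are saved under pics/ and viewed, about 12 in all and at most 16, crops included, and the job is handed in when it is done.

Besides the shell and the picture viewer there is one more tool, called in YAML: its name, and indented under it one key for each argument. step_arm: Moves the arm, as the interface text tells. Its arguments: {"type":"object","properties":{"series":{"type":"array"},"hand":{"type":"number"}},"required":["series"]}

```bash
mkdir -p pics; python3 - <<'E'
from workcell import bot,snapshot,camera_info
import cv2,numpy as np
print(bot.get_obs())
for n in("scene","top"):
    p,d=snapshot(n);print(n,camera_info(n));cv2.imwrite(f"pics/{n}0.png",p[:,:,::-1]);np.save(f"pics/{n}0.npy",d)
E
```

```text
{'time_s': 0.0, 'joint_positions': array([-1.45720204e+00,  3.26926618e-01, -1.93554733e-01,  1.05196577e+00,
        7.35259150e-06,  1.43660071e+00]), 'joint_vel': array([ 0.00049048,  0.00141177,  0.00017941, -0.00057193,  0.00133669,
       -0.00026002]), 'joint_efforts': array([ 4.98427144e-04, -4.43397760e+01,  2.62441939e+01,  1.55216135e-02,
        8.62903391e-06,  1.16093520e-05]), 'ee_pos': array([ 0.13484684, -0.5326463 ,  0.23052227]), 'tcp_rot': array([-3.11587385e+00, -3.88028481e-01, -3.82384078e-05]), 'contact_force': array([-0.99101965,  0.26662839, -0.16117322]), 'torque': array([ 0.02272991,  0.03185475, -0.02235278]), 'gripper_width': 0.08551098991019072}
scene {'vertical_fov': 50.824842513203635, 'cx': 316.7260033502753, 'cy': 241.52545049320742, 'dist_coeffs': array([-0.07373599,  0.        ,  0.        ,  0.        ,  0.        ]), 'R': array([[-0.4315264 , -0.90204204, -0.01025323],
       [-0.77050038,  0.37446198, -0.51585598],
       [ 0.46916322, -0.21470536, -0.85661396]]), 't': array([0.24398448, 0.46555927, 1.08662966])}
top {'vertical_fov': 57.592516308380354, 'cx': 323.73843525295973, 'cy': 242.9374094492262, 'dist_coeffs': array([-0.08197223,  0.        ,  0.        ,  0.        ,  0.        ]), 'R': array([[-0.02918053, -0.99945189, -0.01563361],
       [-0.98449215,  0.0314434 , -0.17258769],
       [ 0.17298467,  0.01035497, -0.98487008]]), 't': array([-0.00181287,  0.57282973,  1.31213679])}
```

View pics/scene0.png

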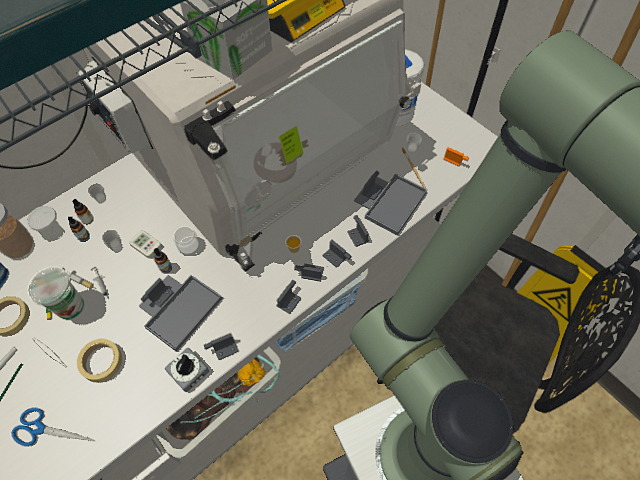

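View pics/top0.png

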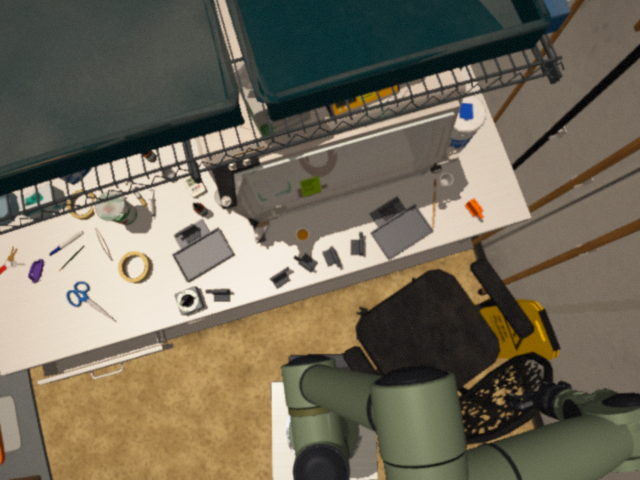

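Five dark bracket candidates show in the scene view at (222,345), (289,297), (310,271), (337,252) and (359,231). The orange one at (457,157) is a decoy. The trays are at (184,312) and (395,205), with samples at (157,293) and (372,187), and the knob is at (186,368). Next is one enlarged tile sheet.

```bash
cat > h.py <<'E'
import numpy as np,cv2
from workcell import bot,snapshot,camera_info
def cam(n):
    c=camera_info(n);f=240/np.tan(np.radians(c["vertical_fov"]/2))
    return np.array([[f,0,c["cx"]],[0,f,c["cy"]],[0,0,1]]),c["dist_coeffs"],c["R"],c["t"]
def cast(n,uv,z):
    K,D,R,t=cam(n);uv=np.asarray(uv,float).reshape(-1,1,2)
    q=cv2.undistortPoints(uv,K,D).reshape(-1,2);r=np.c_[q,np.ones(len(q))]@R
    o=-R.T@t;return o+r*((z-o[2])/r[:,2])[:,None]
def proj(n,X):
    K,D,R,t=cam(n);return cv2.projectPoints(np.asarray(X,float).reshape(-1,3),cv2.Rodrigues(R)[0],t,K,D)[0].reshape(-1,2)
def tiles(items,out,w=200,h=150,s=3.5,cols=4):
    T=[]
    for im,(u,v) in items:
        M=np.array([[s,0,w/2-s*u],[0,s,h/2-s*v]]);t=cv2.warpAffine(im,M,(w,h),flags=cv2.INTER_CUBIC)
        cv2.rectangle(t,(0,0),(w-1,h-1),(0,0,255),1);cv2.putText(t,f"{u:.0f},{v:.0f}",(2,10),0,.35,(0,0,255),1);T.append(t)
    while len(T)%cols:T.append(np.zeros((h,w,3),np.uint8))
    cv2.imwrite(out,np.vstack([np.hstack(T[i:i+cols]) for i in range(0,len(T),cols)]))
E
python3 - <<'E'
from h import *
s=cv2.imread("pics/scene0.png");t=cv2.imread("pics/top0.png")
br=[(222,345),(289,297),(310,271),(337,252),(359,231),(157,293),(372,187),(186,368)]
X=cast("scene",br,.02);print(X.round(3));u=proj("top",X);print(u.round(0))
tiles([(s,p) for p in br]+[(t,p) for p in u],"pics/t1.png")
E
```

```text
[[ 0.425  0.318  0.02 ]
 [ 0.47   0.122  0.02 ]
 [ 0.514  0.044  0.02 ]
 [ 0.534 -0.044  0.02 ]
 [ 0.566 -0.127  0.02 ]
 [ 0.626  0.421  0.02 ]
 [ 0.681 -0.23   0.02 ]
 [ 0.408  0.415  0.02 ]]
[[218. 294.]
 [280. 278.]
 [305. 264.]
 [332. 256.]
 [358. 246.]
 [188. 233.]
 [388. 209.]
 [188. 300.]]
```

View pics/t1.png

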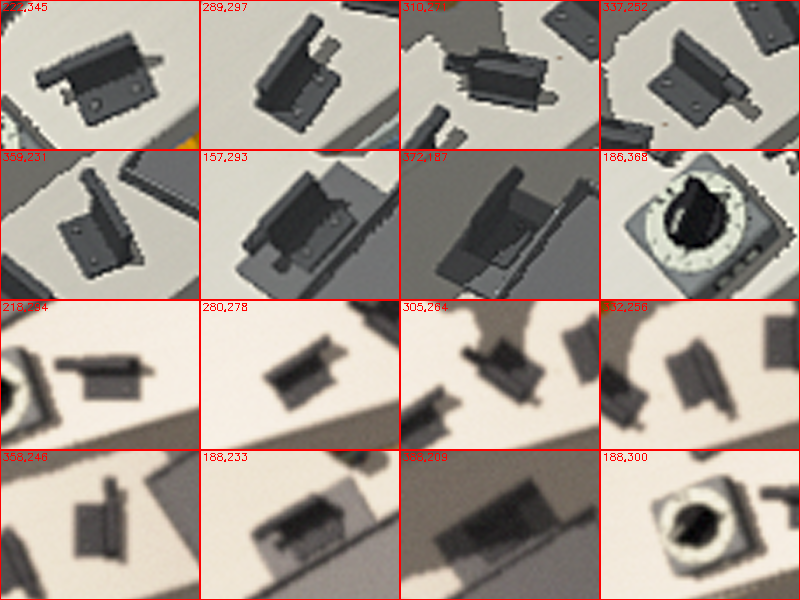

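Hand test: with the foot turned toward the viewer, I check which end carries the peg.

| Item | Scene pixel | Peg side |
|---|---|---|
| Left tray sample | (157,293) | L |
| Right tray sample | (372,187) | R |
| Bracket | (222,345) | L |
| Bracket | (289,297) | R |
| Bracket | (337,252) | R |
| Bracket | (359,231) | L |
| Bracket | (310,271) | unclear, may be lying down |

Depth should settle the last one and give poses.

```bash
cat >> h.py <<'E'
def cloud(n,d):
    K,D,R,t=cam(n);v,u=np.nonzero(d>0)
    q=cv2.undistortPoints(np.c_[u,v].astype(float).reshape(-1,1,2),K,D).reshape(-1,2)
    z=d[v,u][:,None];return (np.c_[q,np.ones(len(q))]*z-t)@R
def hmap(P,c,r=.06,k=4,zmax=.06):
    # world ortho: x up, y left, 1 cell=1.5mm
    N=int(2*r/.0015);H=np.full((N,N),-1.)
    for p in P[(abs(P[:,:2]-c[:2])<r).all(1)]:
        i=int((c[0]+r-p[0])/.0015);j=int((c[1]+r-p[1])/.0015)
        if 0<=i<N and 0<=j<N:H[i,j]=max(H[i,j],p[2])
    g=cv2.dilate(H,np.ones((2,2)));g=np.clip(g/zmax*255,0,255).astype(np.uint8)
    m=cv2.applyColorMap(g,cv2.COLORMAP_JET);return m
E
python3 - <<'E'
from h import *
Cs={n:cloud(n,np.load(f"pics/{n}0.npy")) for n in("scene","top")}
c=[(.425,.318),(.47,.122),(.514,.044),(.534,-.044),(.566,-.127),(.626,.421),(.681,-.23),(.408,.415)]
P=np.vstack(list(Cs.values()))
for n in Cs:
    p=Cs[n];m=(abs(p[:,0]-.45)<.03)&(abs(p[:,1]-.22)<.03);print(n,m.sum(),np.median(p[m,2]),p[m,2].std())
for q in c:
    m=(abs(P[:,:2]-q)<.05).all(1);z=P[m,2];print(q,np.percentile(z,[50,90,95,99]).round(3))
s=cv2.imread("pics/scene0.png");t=cv2.imread("pics/top0.png")
T=[cv2.resize(hmap(Cs["scene"],x),(200,200),interpolation=0) for x in c]
b=proj("scene",[.514,.044,.02])[0];e=proj("top",[.514,.044,.02])[0]
def z(im,u,k=7):return cv2.warpAffine(im,np.array([[k,0,200-k*u[0]],[0,k,100-k*u[1]]]),(400,200),flags=cv2.INTER_CUBIC)
cv2.imwrite("pics/t2.png",np.vstack([np.hstack(T[:4]),np.hstack(T[4:]),np.hstack([z(s,b),z(t,e)])]))
E
```

```text
scene 1156 -0.44108720830200765 0.3180749545193702
top 425 -3.2688742339558614e-05 0.24021423752030918
(0.425, 0.318) [-0.002  0.008  0.036  0.045]
(0.47, 0.122) [-0.002  0.008  0.037  0.045]
(0.514, 0.044) [-0.001  0.009  0.037  0.045]
(0.534, -0.044) [-0.002  0.008  0.036  0.045]
(0.566, -0.127) [-0.001  0.008  0.035  0.045]
(0.626, 0.421) [0.759 0.762 0.763 0.822]
(0.681, -0.23) [0.271 0.816 0.821 0.824]
(0.408, 0.415) [-0.     0.04   0.048  0.072]
```

View pics/t2.png

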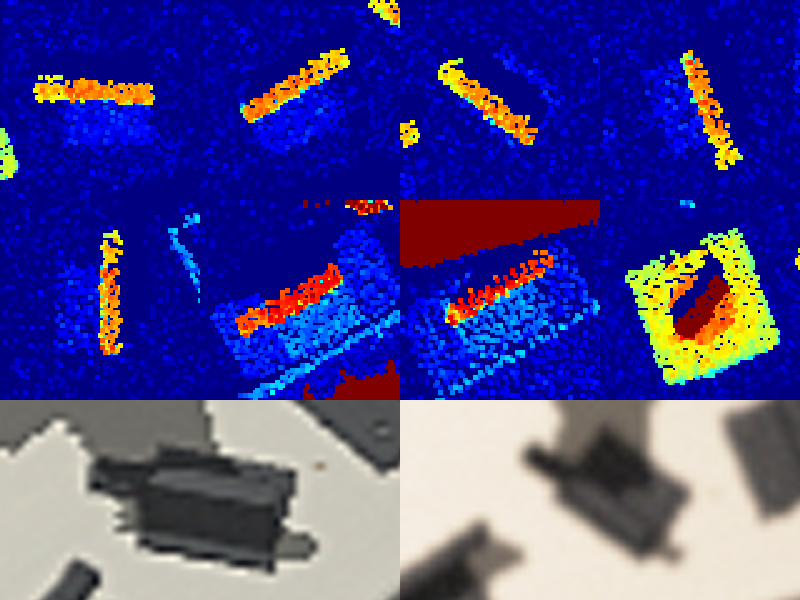

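The depth maps show all five brackets standing, with wall tops at 44 mm. Bracket (310,271) has its foot on the far side and its peg at upper left, so it is R. That gives L = B1, B5 for the left tray and R = B2, B3, B4 for the right tray. Next I fit the poses and look at the knob up close.

```bash
cat >> h.py <<'E'
def look():
    im={};P=[]
    for n in("scene","top"):
        p,d=snapshot(n);im[n]=p[:,:,::-1].copy();P.append(cloud(n,d))
    return im,np.vstack(P)
def wall(P,c,z0,r=.055,off=0):
    """fit wall+peg line near c; z0 underside height; peg end is longer. returns mid, unit axis to peg, yaw of foot dir, hand"""
    Q=P[(np.hypot(*(P[:,:2]-c[:2]).T)<r)&(P[:,2]>z0+.024)&(P[:,2]<z0+.052)][:,:2]
    for _ in range(3):
        vx,vy,x,y=cv2.fitLine(Q.astype(np.float32),cv2.DIST_HUBER,0,.001,.001).ravel()
        a=np.array([vx,vy]);nrm=np.array([-vy,vx]);e=(Q-[x,y])@nrm;Q=Q[abs(e)<.009]
    s=(Q-[x,y])@a;lo,hi=np.percentile(s,[.5,99.5])
    F=P[(P[:,2]>z0+.003)&(P[:,2]<z0+.010)][:,:2]-[x,y]
    fs,fn=F@a,F@nrm;m=(fs>lo)&(fs<hi);sp=(m&(fn>.008)&(fn<.03)).sum();sm=(m&(fn<-.008)&(fn>-.03)).sum()
    g=1 if sp>sm else -1;mm=m&(g*fn>.008)&(g*fn<.03);fc=np.median(fs[mm])
    if hi-fc<fc-lo:a=-a;lo,hi=-hi,-lo
    mid=np.array([x,y])+a*(lo+.026);mid2=np.array([x,y])+a*(hi-.044)
    f=g*nrm;hand='R' if f[0]*a[1]-f[1]*a[0]>0 else 'L'
    return dict(mid=(mid+mid2)/2,length=hi-lo,peg=a,foot=f,hand=hand,n=(sp,sm),d=np.linalg.norm(mid-mid2))
E
python3 - <<'E'
from h import *
P=np.vstack([cloud(n,np.load(f"pics/{n}0.npy")) for n in("scene","top")])
c=np.array([(.425,.318),(.47,.122),(.514,.044),(.534,-.044),(.566,-.127)])
for k,q in enumerate(c):
    w=wall(P,q,0);print(k+1,{a:(np.round(b,3) if not isinstance(b,str) else b) for a,b in w.items()},'footyaw',np.degrees(np.arctan2(w['foot'][1],w['foot'][0])).round(1))
for q in((.626,.421),(.681,-.23)):
    w=wall(P,np.array(q),.008);print({a:(np.round(b,3) if not isinstance(b,str) else b) for a,b in w.items()},'floor centre',(w['mid']+.09*w['foot']).round(3),'footyaw',np.degrees(np.arctan2(w['foot'][1],w['foot'][0])).round(1))
k=np.array((.408,.415));m=(np.hypot(*(P[:,:2]-k).T)<.035)&(P[:,2]>.062)&(P[:,2]<.08)
r=cv2.minAreaRect((P[m,:2]*1000).astype(np.float32));print("knob",r,cv2.fitLine(P[m,:2].astype(np.float32),2,0,.001,.001).ravel(),P[m,2].mean())
K=[]
for n in("scene","top"):
    im=cv2.imread(f"pics/{n}0.png");u=proj(n,[*k,.05])[0];s=10;K.append(cv2.warpAffine(im,np.array([[s,0,200-s*u[0]],[0,s,200-s*u[1]]]),(400,400),flags=cv2.INTER_CUBIC))
cv2.imwrite("pics/knob.png",np.hstack(K))
E
```

```text
1 {'mid': array([0.43 , 0.312]), 'length': np.float64(0.071), 'peg': array([0.04 , 0.999], dtype=float32), 'foot': array([-0.999,  0.04 ], dtype=float32), 'hand': 'L', 'n': array([267,  36]), 'd': np.float64(0.001)} footyaw 177.7
2 {'mid': array([0.475, 0.132]), 'length': np.float64(0.073), 'peg': array([ 0.536, -0.844], dtype=float32), 'foot': array([-0.844, -0.536], dtype=float32), 'hand': 'R', 'n': array([ 33, 244]), 'd': np.float64(0.003)} footyaw -147.6
3 {'mid': array([0.507, 0.045]), 'length': np.float64(0.069), 'peg': array([0.619, 0.786], dtype=float32), 'foot': array([ 0.786, -0.619], dtype=float32), 'hand': 'R', 'n': array([ 83, 109]), 'd': np.float64(0.001)} footyaw -38.2
4 {'mid': array([ 0.538, -0.045]), 'length': np.float64(0.07), 'peg': array([-0.929, -0.37 ], dtype=float32), 'foot': array([-0.37 ,  0.929], dtype=float32), 'hand': 'R', 'n': array([220,  39]), 'd': np.float64(0.0)} footyaw 111.7
5 {'mid': array([ 0.563, -0.132]), 'length': np.float64(0.072), 'peg': array([ 0.999, -0.041], dtype=float32), 'foot': array([0.041, 0.999], dtype=float32), 'hand': 'L', 'n': array([202,  40]), 'd': np.float64(0.002)} footyaw 87.6
{'mid': array([0.629, 0.418]), 'length': np.float64(0.07), 'peg': array([-0.49 ,  0.872], dtype=float32), 'foot': array([-0.872, -0.49 ], dtype=float32), 'hand': 'L', 'n': array([  4, 201]), 'd': np.float64(0.0)} floor centre [0.551 0.374] footyaw -150.7
{'mid': array([ 0.685, -0.223]), 'length': np.float64(0.073), 'peg': array([ 0.513, -0.859], dtype=float32), 'foot': array([-0.859, -0.513], dtype=float32), 'hand': 'R', 'n': array([  6, 175]), 'd': np.float64(0.003)} floor centre [ 0.607 -0.27 ] footyaw -149.2
knob ((405.296630859375, 412.28192138671875), (12.68395709991455, 43.8590087890625), 50.63121032714844) [ 0.783958   -0.62081385  0.40430415  0.41308033] 0.06983808052367768
```

View pics/knob.png

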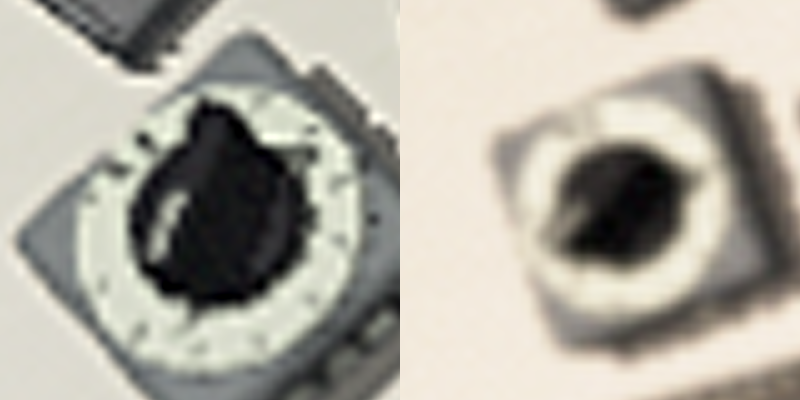

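The pegs and hands agree with the fits: tray A (left) is L with its centre at (0.551,0.374), and tray B is R at (0.607,-0.270). The knob bar is along yaw 141.5°/-38.5° at (0.405,0.413). The dial's bolder marks suggest zero is near yaw 18°, and the stop torque will confirm it. Next are the move-planning helper and the cabinet check.

```bash
cat > plan.py <<'E'
"""plan.py x y z yaw [; x y z yaw ...]: rows (tool axes, shares) from the measured pose via the points"""
import sys,numpy as np
from scipy.spatial.transform import Rotation as Ro
from workcell import bot
def now():
    o=bot.get_obs();R=Ro.from_rotvec(o["tcp_rot"]).as_matrix()
    return o,np.array(o["ee_pos"]),np.degrees(np.arctan2(R[1,0],R[0,0])),np.degrees(np.arccos(-R[2,2]))
if __name__=="__main__":
    o,p,yaw,tilt=now()
    print("t",round(o["time_s"],2),"at",p.round(4),"yaw",round(yaw,1),"tilt",round(tilt,2),"j",np.round(o["joint_positions"],2),"w",round(o["gripper_width"],4),"F",o["contact_force"].round(1),"Tz",o["torque"].round(2))
    for seg in " ".join(sys.argv[1:]).split(";"):
        if not seg.strip():continue
        v=[float(a) for a in seg.split()];q=np.array(v[:3]);d=q-p
        dy=(v[3]-yaw+180)%360-180
        if len(v)>4:dy=v[3]-yaw # raw turn
        n=max(1,int(np.ceil(max(np.linalg.norm(d)/.048,abs(dy)/8.5)-1e-6)));rows=[]
        for k in range(n):
            a=np.radians(yaw+dy*k/n);s=d/n
            rows.append([round(float(x),3) for x in((s[0]*np.cos(a)+s[1]*np.sin(a))/.25,(s[0]*np.sin(a)-s[1]*np.cos(a))/.25,-s[2]/.25,-np.radians(dy/n)/2)])
        print("->",v,"yaw change",round(dy,1))
        for i in range(0,n,5):print("  ",sum(rows[i:i+5],[]))
        p,yaw=q,yaw+dy
E
python3 - <<'E'
from h import *
P=np.vstack([cloud(n,np.load(f"pics/{n}0.npy")) for n in("scene","top")])
for y0 in np.arange(.35,-.5,-.1):
    m=(abs(P[:,1]-y0)<.02)&(P[:,2]>.1)&(P[:,2]<.4)&(P[:,0]>.4);print(round(y0,2),m.sum(),np.percentile(P[m,0],[1,5,50]).round(3) if m.sum()>5 else '')
E
python3 plan.py ".3 -.3 .2 20;.42 0 .2 80;.405 .413 .16 141.5;.405 .413 .05 141.5"
```

```text
0.35 1049 [0.869 0.871 0.9  ]
0.25 1708 [0.645 0.653 0.713]
0.15 1953 [0.613 0.616 0.634]
0.05 1883 [0.64  0.644 0.661]
-0.05 1754 [0.667 0.671 0.688]
-0.15 1662 [0.693 0.697 0.713]
-0.25 1570 [0.719 0.723 0.74 ]
-0.35 813 [0.722 0.729 0.763]
-0.45 797 [0.862 0.864 0.887]
t 0.1 at [ 0.1349 -0.5327  0.2306] yaw 14.2 tilt 0.09 j [-1.46  0.33 -0.19  1.05  0.    1.44] w 0.0855 F [ 0.  -0.6 -0.4] Tz [-0.01  0.01  0.01]
-> [0.3, -0.3, 0.2, 20.0] yaw change 5.8
   [0.145, -0.123, 0.02, -0.008, 0.147, -0.121, 0.02, -0.008, 0.149, -0.118, 0.02, -0.008, 0.151, -0.116, 0.02, -0.008, 0.153, -0.113, 0.02, -0.008]
   [0.155, -0.111, 0.02, -0.008]
-> [0.42, 0.0, 0.2, 80.0] yaw change 60.0
   [0.108, -0.12, -0.0, -0.065, 0.122, -0.105, -0.0, -0.065, 0.135, -0.088, -0.0, -0.065, 0.146, -0.07, -0.0, -0.065, 0.153, -0.05, -0.0, -0.065]
   [0.159, -0.03, -0.0, -0.065, 0.161, -0.009, -0.0, -0.065, 0.161, 0.012, -0.0, -0.065]
-> [0.405, 0.413, 0.16, 141.5] yaw change 61.5
   [0.18, -0.038, 0.018, -0.06, 0.183, -0.017, 0.018, -0.06, 0.184, 0.005, 0.018, -0.06, 0.182, 0.027, 0.018, -0.06, 0.177, 0.048, 0.018, -0.06]
   [0.17, 0.069, 0.018, -0.06, 0.161, 0.089, 0.018, -0.06, 0.149, 0.107, 0.018, -0.06, 0.135, 0.124, 0.018, -0.06]
-> [0.405, 0.413, 0.05, 141.5] yaw change 0.0
   [0.0, 0.0, 0.147, -0.0, 0.0, 0.0, 0.147, -0.0, 0.0, 0.0, 0.147, -0.0]
```

step_arm:
  series: [0.145,-0.12,0.02,-0.01,0.147,-0.12,0.02,-0.01,0.15,-0.12,0.02,-0.01,0.15,-0.115,0.02,-0.01,0.153,-0.11,0.02,-0.01]
  hand: 0.5

```text
time_s: 0.6
ee_pos: [0.2728, -0.3384, 0.2028]
tcp_rot: [-3.096, -0.532, 0.001]
contact_force: [1.1, 0.1, -0.2]
gripper_width: 0.0426
```

step_arm:
  series: [0.155,-0.11,0.02,-0.01,0.11,-0.12,0,-0.065,0.12,-0.105,0,-0.065,0.135,-0.09,0,-0.065,0.145,-0.07,0,-0.065]

```text
time_s: 1.1
ee_pos: [0.3594, -0.1391, 0.1963]
tcp_rot: [-2.826, -1.367, -0.0]
contact_force: [0.8, -0.2, -1.1]
gripper_width: 0.0432
```

step_arm:
  series: [0.153,-0.05,0,-0.065,0.16,-0.03,0,-0.065,0.16,-0.01,0,-0.065,0.16,0.01,0,-0.065,0,0,0,0]

```text
time_s: 1.6
ee_pos: [0.4144, 0.0235, 0.1962]
tcp_rot: [-2.347, -2.083, -0.003]
contact_force: [0.4, -0.9, 0.2]
gripper_width: 0.0426
```

```bash
python3 plan.py ".405 .413 .16 141.5"
```

```text
t 1.6 at [0.4144 0.0235 0.1962] yaw 83.2 tilt 0.22 j [-0.12  0.11 -0.57  0.89  0.    1.57] w 0.0426 F [ 0.4 -0.9  0.2] Tz [-0.08 -0.01  0.01]
-> [0.405, 0.413, 0.16, 141.5] yaw change 58.3
   [0.171, -0.025, 0.016, -0.057, 0.173, -0.005, 0.016, -0.057, 0.173, 0.014, 0.016, -0.057, 0.17, 0.034, 0.016, -0.057, 0.165, 0.053, 0.016, -0.057]
   [0.158, 0.071, 0.016, -0.057, 0.149, 0.088, 0.016, -0.057, 0.138, 0.105, 0.016, -0.057, 0.125, 0.12, 0.016, -0.057]
```

step_arm:
  series: [0.17,-0.025,0.016,-0.057,0.173,-0.005,0.016,-0.057,0.173,0.014,0.016,-0.057,0.17,0.034,0.016,-0.057,0.165,0.053,0.016,-0.057]

```text
time_s: 2.1
ee_pos: [0.4093, 0.2399, 0.1756]
tcp_rot: [1.662, 2.665, -0.0]
contact_force: [1.5, -0.7, 0.3]
gripper_width: 0.0429
```

step_arm:
  series: [0.158,0.07,0.016,-0.057,0.149,0.088,0.016,-0.057,0.138,0.105,0.016,-0.057,0.125,0.12,0.016,-0.057,0,0,0,0]

```text
time_s: 2.6
ee_pos: [0.4019, 0.4195, 0.1564]
tcp_rot: [0.991, 2.981, -0.005]
contact_force: [0.5, -0.4, -0.0]
gripper_width: 0.0426
```

```bash
python3 plan.py ".405 .413 .05 141.5"
```

```text
t 2.6 at [0.4019 0.4195 0.1564] yaw 143.2 tilt 0.17 j [ 0.68  0.44 -0.22  0.91 -0.    1.32] w 0.0426 F [ 0.5 -0.4 -0. ] Tz [-0.06  0.   -0.01]
-> [0.405, 0.413, 0.05, 141.5] yaw change -1.7
   [-0.009, -0.004, 0.142, 0.005, -0.009, -0.004, 0.142, 0.005, -0.009, -0.004, 0.142, 0.005]
```

step_arm:
  series: [-0.009,-0.004,0.142,0.005,-0.009,-0.004,0.142,0.005,-0.009,-0.004,0.13,0.005,0,0,0.01,0,0,0,0,0]

```text
time_s: 3.1
ee_pos: [0.4076, 0.4086, 0.0475]
tcp_rot: [1.049, 2.959, -0.008]
contact_force: [0.3, 0.6, -0.2]
gripper_width: 0.0428
```

```bash
python3 plan.py ".405 .413 .05 141.5"
```

```text
t 3.1 at [0.4076 0.4086 0.0475] yaw 141.0 tilt 0.33 j [ 0.66  0.56 -0.34  0.67 -0.    1.34] w 0.0428 F [ 0.3  0.6 -0.2] Tz [-0.03 -0.    0.02]
-> [0.405, 0.413, 0.05, 141.5] yaw change 0.5
   [0.019, 0.007, -0.01, -0.005]
```

step_arm:
  series: [0.019,0.007,-0.01,-0.005,0,0,0,0]

```text
time_s: 3.3
ee_pos: [0.4063, 0.4131, 0.0527]
tcp_rot: [1.036, 2.963, -0.006]
contact_force: [0.4, 0.0, 0.4]
gripper_width: 0.0427
```

step_arm:
  series: [0,0,0,0,0,0,0,0,0,0,0,0,0,0,0,0,0,0,0,0]
  hand: 0

```text
time_s: 3.8
ee_pos: [0.4073, 0.4135, 0.056]
tcp_rot: [1.035, 2.96, -0.002]
contact_force: [0.4, -0.8, -1.7]
gripper_width: 0.0094
```

```bash
python3 plan.py
```

```text
t 3.8 at [0.4073 0.4135 0.056 ] yaw 141.5 tilt 0.37 j [ 0.67  0.55 -0.33  0.68 -0.01  1.34] w 0.0094 F [ 0.4 -0.8 -1.7] Tz [-0.07 -0.03 -0.01]
```

step_arm:
  series: [0,0,0,-0.06,0,0,0,-0.06,0,0,0,-0.06,0,0,0,-0.06,0,0,0,0]

```text
time_s: 4.3
ee_pos: [0.4074, 0.4137, 0.056]
tcp_rot: [0.273, 3.124, -0.004]
contact_force: [-0.0, -1.7, -1.6]
gripper_width: 0.0092
```

```bash
python3 plan.py
```

```text
t 4.3 at [0.4074 0.4137 0.056 ] yaw 170.0 tilt 0.35 j [ 0.67  0.55 -0.33  0.69 -0.01  0.84] w 0.0092 F [-0.  -1.7 -1.6] Tz [-0.13  0.03 -0.  ]
```

step_arm:
  series: [0,0,0,-0.07,0,0,0,-0.07,0,0,0,-0.07,0,0,0,-0.07,0,0,0,-0.07]

```text
time_s: 4.8
ee_pos: [0.4072, 0.4139, 0.056]
tcp_rot: [-0.834, 3.025, -0.006]
contact_force: [-0.1, -2.1, -1.2]
gripper_width: 0.0092
```

```bash
python3 - <<'E'
from h import *
import plan;o=plan.now();print(o[2],o[0]["torque"],o[0]["joint_efforts"].round(2))
n="scene";p,d=snapshot(n);u=proj(n,[.405,.413,.05])[0];s=10
cv2.imwrite("pics/k2.png",cv2.warpAffine(p[:,:,::-1],np.array([[s,0,300-s*u[0]],[0,s,200-s*u[1]]]),(600,400),flags=cv2.INTER_CUBIC))
E
```

```text
-149.1868336465238 [-0.11451089  0.08982985 -0.02474869] [  0.57 -51.24  22.07  -0.39   0.1    1.13]
```

View pics/k2.png

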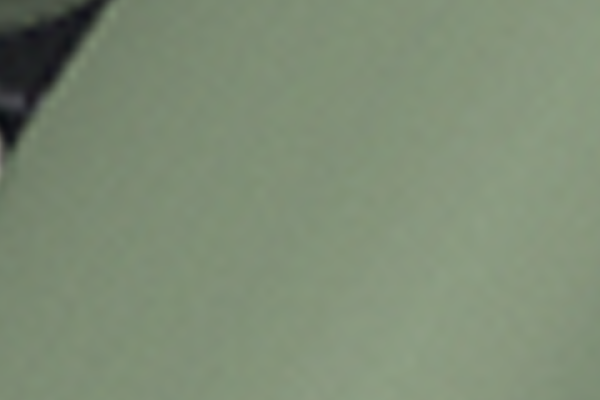

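step_arm:
  series: [0,0,0,-0.07,0,0,0,-0.07,0,0,0,-0.07,0,0,0,-0.07,0,0,0,-0.07]

```text
time_s: 5.35
ee_pos: [0.407, 0.4139, 0.056]
tcp_rot: [-1.829, 2.552, -0.006]
contact_force: [-0.1, -1.3, -0.1]
gripper_width: 0.009
```

```bash
python3 plan.py
```

```text
t 5.35 at [0.407  0.4139 0.056 ] yaw -108.7 tilt 0.24 j [ 0.67  0.55 -0.33  0.69 -0.   -0.58] w 0.009 F [-0.1 -1.3 -0.1] Tz [-0.15  0.23 -0.03]
```

step_arm:
  series: [0,0,0,-0.07,0,0,0,-0.07,0,0,0,-0.07,0,0,0,-0.07,0,0,0,-0.07]

```text
time_s: 5.85
ee_pos: [0.4069, 0.4139, 0.056]
tcp_rot: [2.598, -1.766, 0.005]
contact_force: [-0.5, -2.2, 0.0]
gripper_width: 0.0091
```

```bash
python3 plan.py
```

```text
t 5.85 at [0.4069 0.4139 0.056 ] yaw -68.4 tilt 0.2 j [ 0.67  0.55 -0.33  0.69 -0.   -1.28] w 0.0091 F [-0.5 -2.2  0. ] Tz [-0.21  0.17 -0.  ]
```

step_arm:
  series: [0,0,0,-0.06,0,0,0,-0.06,0,0,0,-0.06,0,0,0,-0.06,0,0,0,-0.06]

```text
time_s: 6.35
ee_pos: [0.4068, 0.4137, 0.056]
tcp_rot: [3.003, -0.919, 0.004]
contact_force: [-0.1, -1.1, -0.7]
gripper_width: 0.0097
```

```bash
python3 plan.py
```

```text
t 6.35 at [0.4068 0.4137 0.056 ] yaw -34.0 tilt 0.18 j [ 0.67  0.55 -0.33  0.69 -0.   -1.88] w 0.0097 F [-0.1 -1.1 -0.7] Tz [-0.3   0.13 -0.02]
```

step_arm:
  series: [0,0,0,-0.05,0,0,0,-0.05,0,0,0,-0.05,0,0,0,-0.05,0,0,0,-0.05]

```text
time_s: 6.85
ee_pos: [0.4067, 0.4135, 0.056]
tcp_rot: [3.135, -0.154, 0.003]
contact_force: [0.1, -0.0, -0.5]
gripper_width: 0.0094
```

```bash
python3 plan.py
```

```text
t 6.85 at [0.4067 0.4135 0.056 ] yaw -5.6 tilt 0.19 j [ 0.67  0.55 -0.33  0.69 -0.   -2.38] w 0.0094 F [ 0.1 -0.  -0.5] Tz [-0.25  0.17 -0.09]
```

step_arm:
  series: [0,0,0,-0.03,0,0,0,-0.03,0,0,0,-0.03,0,0,0,-0.03]

```text
time_s: 7.25
ee_pos: [0.4068, 0.4135, 0.056]
tcp_rot: [3.131, 0.208, 0.002]
contact_force: [-0.5, -0.5, 0.1]
gripper_width: 0.0094
```

```bash
python3 plan.py
```

```text
t 7.25 at [0.4068 0.4135 0.056 ] yaw 7.6 tilt 0.21 j [ 0.67  0.55 -0.33  0.69 -0.   -2.61] w 0.0094 F [-0.5 -0.5  0.1] Tz [-0.27  0.15 -0.05]
```

step_arm:
  series: [0,0,0,-0.03,0,0,0,-0.03,0,0,0,-0.03]

```text
time_s: 7.55
ee_pos: [0.4068, 0.4134, 0.056]
tcp_rot: [3.101, 0.477, 0.002]
contact_force: [0.3, 0.4, -0.6]
gripper_width: 0.0091
```

```bash
python3 plan.py
```

```text
t 7.55 at [0.4068 0.4134 0.056 ] yaw 17.5 tilt 0.23 j [ 0.67  0.55 -0.33  0.69 -0.   -2.78] w 0.0091 F [ 0.3  0.4 -0.6] Tz [-0.33  0.1  -0.04]
```

step_arm:
  series: [0,0,0,-0.03,0,0,0,-0.03]

```text
time_s: 7.75
ee_pos: [0.4069, 0.4135, 0.056]
tcp_rot: [3.069, 0.651, 0.001]
contact_force: [-0.3, -1.4, -0.0]
gripper_width: 0.0093
```

```bash
python3 plan.py
```

```text
t 7.75 at [0.4069 0.4135 0.056 ] yaw 23.9 tilt 0.24 j [ 0.67  0.55 -0.33  0.69 -0.   -2.89] w 0.0093 F [-0.3 -1.4 -0. ] Tz [-0.15  0.12 -1.06]
```

The stop torque has appeared: Tz is -1.06 at yaw 23.9°, close to the expected zero mark. One small row will confirm it, then I open and rise.

step_arm:
  series: [0,0,0,-0.02,0,0,0,-0.02]

```text
time_s: 7.95
ee_pos: [0.4069, 0.4135, 0.056]
tcp_rot: [3.047, 0.751, 0.0]
contact_force: [-0.9, 0.2, -0.2]
gripper_width: 0.0096
```

```bash
python3 plan.py
```

```text
t 7.95 at [0.4069 0.4135 0.056 ] yaw 27.7 tilt 0.19 j [ 0.67  0.55 -0.33  0.69 -0.   -2.96] w 0.0096 F [-0.9  0.2 -0.2] Tz [-0.09  0.22 -1.77]
```

step_arm:
  series: [0,0,0,0,0,0,0,0,0,0,0,0]
  hand: 0.5

```text
time_s: 8.25
ee_pos: [0.4075, 0.4144, 0.0565]
tcp_rot: [3.052, 0.739, 0.003]
contact_force: [-0.7, 0.3, -0.3]
gripper_width: 0.0432
```

step_arm:
  series: [0,0,-0.2,0,0,0,-0.2,0,0,0,-0.1,0]

```text
time_s: 8.55
ee_pos: [0.4051, 0.4132, 0.1803]
tcp_rot: [3.049, 0.733, -0.009]
contact_force: [0.8, -0.4, 0.8]
gripper_width: 0.0427
```

```bash
python3 plan.py ".5 -.1 .2 0; .45 0 .2 50"
```

```text
t 8.55 at [0.4051 0.4132 0.1803] yaw 27.0 tilt 0.46 j [ 0.67  0.42 -0.19  0.97 -0.   -2.94] w 0.0427 F [ 0.8 -0.4  0.8] Tz [-0.01  0.04  0.02]
-> [0.5, -0.1, 0.2, 0.0] yaw change -27.0
   [-0.054, 0.182, -0.007, 0.021, -0.046, 0.184, -0.007, 0.021, -0.038, 0.186, -0.007, 0.021, -0.03, 0.187, -0.007, 0.021, -0.022, 0.188, -0.007, 0.021]
   [-0.014, 0.189, -0.007, 0.021, -0.006, 0.19, -0.007, 0.021, 0.002, 0.19, -0.007, 0.021, 0.01, 0.19, -0.007, 0.021, 0.018, 0.189, -0.007, 0.021]
   [0.026, 0.188, -0.007, 0.021]
-> [0.45, 0.0, 0.2, 50.0] yaw change 50.0
   [-0.033, -0.067, -0.0, -0.073, -0.023, -0.071, -0.0, -0.073, -0.013, -0.073, -0.0, -0.073, -0.002, -0.075, -0.0, -0.073, 0.009, -0.074, -0.0, -0.073]
   [0.019, -0.072, -0.0, -0.073]
```

The knob is at its stop: the commanded turn built Tz to -1.77 with no further following. I'll recheck B1 by depth from here and work out its grasp and place targets.

```bash
cat > tgt.py <<'E'
import numpy as np
T={'A':((.551,.374),29.3),'B':((.607,-.270),30.8)}
def tr(t,x,y):
    c,a=T[t];a=np.radians(a);return (np.array(c)+[x*np.cos(a)-y*np.sin(a),x*np.sin(a)+y*np.cos(a)]).round(4)
E
python3 - <<'E'
from h import *
from tgt import tr
im,P=look()
for q in ((.43,.312),(.475,.132),(.507,.045)):
    try:
        w=wall(P,np.array(q),0);print(w['mid'].round(4),w['hand'],w['length'].round(3),'peg yaw',np.degrees(np.arctan2(w['peg'][1],w['peg'][0])).round(1),w['n'])
    except Exception as e:print(q,e)
print("A:",tr('A',-.009,-.04),tr('A',-.009,.02),"B:",[tr('B',.009,y) for y in(-.062,-.011,.041)])
E
python3 plan.py ".43 .312 .15 -92.3"
```

```text
[0.43   0.3301] R 0.071 peg yaw -89.5 (np.int64(32), np.int64(146))
[0.4778 0.1306] R 0.068 peg yaw -58.7 (np.int64(36), np.int64(94))
[0.5101 0.0431] R 0.068 peg yaw 51.8 (np.int64(26), np.int64(84))
A: [0.5627 0.3347] [0.5334 0.387 ] B: [array([ 0.6465, -0.3186]), array([ 0.6204, -0.2748]), array([ 0.5937, -0.2302])]
t 8.65 at [0.4065 0.4143 0.1813] yaw 27.0 tilt 0.23 j [ 0.67  0.42 -0.18  0.97 -0.   -2.94] w 0.0429 F [-0.2 -0.2 -1. ] Tz [ 0.04 -0.06  0.07]
-> [0.43, 0.312, 0.15, -92.3] yaw change -119.3
   [-0.007, 0.027, 0.008, 0.069, -0.003, 0.028, 0.008, 0.069, 0.001, 0.028, 0.008, 0.069, 0.005, 0.028, 0.008, 0.069, 0.009, 0.027, 0.008, 0.069]
   [0.012, 0.025, 0.008, 0.069, 0.015, 0.023, 0.008, 0.069, 0.019, 0.021, 0.008, 0.069, 0.021, 0.018, 0.008, 0.069, 0.024, 0.015, 0.008, 0.069]
   [0.025, 0.012, 0.008, 0.069, 0.027, 0.008, 0.008, 0.069, 0.028, 0.004, 0.008, 0.069, 0.028, 0.0, 0.008, 0.069, 0.028, -0.004, 0.008, 0.069]
```

step_arm:
  series: [-0.007,0.027,0.008,0.069,-0.003,0.028,0.008,0.069,0.001,0.028,0.008,0.069,0.005,0.028,0.008,0.069,0.009,0.027,0.008,0.069]

```text
time_s: 9.15
ee_pos: [0.4143, 0.3802, 0.1693]
tcp_rot: [3.115, -0.387, 0.001]
contact_force: [0.4, 0.9, 0.5]
gripper_width: 0.0429
```

step_arm:
  series: [0.012,0.025,0.008,0.069,0.015,0.023,0.008,0.069,0.019,0.021,0.008,0.069,0.021,0.018,0.008,0.069,0.024,0.015,0.008,0.069]

```text
time_s: 9.65
ee_pos: [0.4195, 0.3437, 0.154]
tcp_rot: [2.774, -1.464, -0.001]
contact_force: [0.4, 0.1, 0.4]
gripper_width: 0.0426
```

step_arm:
  series: [0.025,0.012,0.008,0.069,0.027,0.008,0.008,0.069,0.028,0.004,0.008,0.069,0.028,0,0.008,0.069,0.02,0,0.008,0.06]

```text
time_s: 10.15
ee_pos: [0.4226, 0.3087, 0.1389]
tcp_rot: [2.094, -2.329, 0.001]
contact_force: [0.2, -0.2, -1.0]
gripper_width: 0.0428
```

step_arm:
  series: [0,0,0,0]

```text
time_s: 10.25
ee_pos: [0.422, 0.308, 0.1378]
tcp_rot: [2.091, -2.329, 0.0]
contact_force: [-0.7, -0.2, -0.8]
gripper_width: 0.0424
```

```bash
python3 plan.py ".43 .312 .05 -92.3;.43 .312 .016 -92.3"
```

```text
t 10.25 at [0.422  0.308  0.1378] yaw -96.2 tilt 0.66 j [ 0.49  0.37 -0.39  0.82 -0.   -0.97] w 0.0424 F [-0.7 -0.2 -0.8] Tz [0.   0.01 0.01]
-> [0.43, 0.312, 0.05, -92.3] yaw change 3.9
   [-0.01, -0.015, 0.176, -0.017, -0.009, -0.015, 0.176, -0.017]
-> [0.43, 0.312, 0.016, -92.3] yaw change 0.0
   [-0.0, 0.0, 0.136, -0.0]
```

step_arm:
  series: [-0.01,-0.015,0.16,-0.017,-0.009,-0.015,0.16,-0.017,0,0,0,0]

```text
time_s: 10.55
ee_pos: [0.4308, 0.3128, 0.0562]
tcp_rot: [2.182, -2.25, 0.001]
contact_force: [-0.6, -0.3, 0.0]
gripper_width: 0.0429
```

```bash
python3 plan.py ".43 .312 .016 -92.3"
```

```text
t 10.55 at [0.4308 0.3128 0.0562] yaw -91.8 tilt 0.42 j [ 0.49  0.48 -0.46  0.64 -0.   -1.05] w 0.0429 F [-0.6 -0.3  0. ] Tz [-0.    0.05 -0.01]
-> [0.43, 0.312, 0.016, -92.3] yaw change -0.5
   [0.003, 0.003, 0.161, 0.005]
```

step_arm:
  series: [0.002,-0.001,0.09,0.003,0,0,0.065,0,0,0,0,0]

```text
time_s: 10.85
ee_pos: [0.4313, 0.3132, 0.0186]
tcp_rot: [2.179, -2.254, 0.001]
contact_force: [-0.5, 0.8, 0.0]
gripper_width: 0.0431
```

step_arm:
  series: [0,0,0,0,0,0,0,0,0,0,0,0,0,0,0,0]
  hand: 0

```text
time_s: 11.25
ee_pos: [0.4335, 0.3149, 0.0234]
tcp_rot: [2.184, -2.256, 0.003]
contact_force: [0.5, -0.6, -0.8]
gripper_width: 0.0084
```

```bash
python3 plan.py ".43 .312 .15 -92.3;.5627 .3347 .1 -150.7;.5627 .3347 .05 -150.7"
```

```text
t 11.25 at [0.4335 0.3149 0.0234] yaw -91.8 tilt 0.13 j [ 0.49  0.53 -0.48  0.56 -0.   -1.05] w 0.0084 F [ 0.5 -0.6 -0.8] Tz [0.01 0.02 0.  ]
-> [0.43, 0.312, 0.15, -92.3] yaw change -0.5
   [0.004, 0.005, -0.169, 0.001, 0.004, 0.005, -0.169, 0.001, 0.004, 0.005, -0.169, 0.001]
-> [0.5627, 0.3347, 0.1, -150.7] yaw change -58.4
   [-0.016, -0.075, 0.029, 0.073, -0.027, -0.072, 0.029, 0.073, -0.037, -0.067, 0.029, 0.073, -0.046, -0.061, 0.029, 0.073, -0.055, -0.054, 0.029, 0.073]
   [-0.062, -0.046, 0.029, 0.073, -0.068, -0.036, 0.029, 0.073]
-> [0.5627, 0.3347, 0.05, -150.7] yaw change 0.0
   [-0.0, 0.0, 0.1, -0.0, -0.0, 0.0, 0.1, -0.0]
```

step_arm:
  series: [0.004,0.005,-0.16,0,0.004,0.005,-0.16,0,0,0,-0.08,0,0,0,0,0]

```text
time_s: 11.65
ee_pos: [0.4305, 0.313, 0.1277]
tcp_rot: [2.184, -2.255, 0.003]
contact_force: [0.4, -0.8, 0.2]
gripper_width: 0.0088
```

```bash
python3 plan.py ".5627 .3347 .1 -150.7"
```

```text
t 11.65 at [0.4305 0.313  0.1277] yaw -91.8 tilt 0.14 j [ 0.49  0.39 -0.39  0.8  -0.   -1.05] w 0.0088 F [ 0.4 -0.8  0.2] Tz [ 0.01 -0.1  -0.03]
-> [0.5627, 0.3347, 0.1, -150.7] yaw change -58.9
   [-0.015, -0.075, 0.016, 0.073, -0.026, -0.072, 0.016, 0.073, -0.036, -0.068, 0.016, 0.073, -0.045, -0.062, 0.016, 0.073, -0.054, -0.054, 0.016, 0.073]
   [-0.061, -0.046, 0.016, 0.073, -0.067, -0.036, 0.016, 0.073]
```

step_arm:
  series: [-0.015,-0.075,0.01,0.073,-0.026,-0.072,0.01,0.073,-0.036,-0.068,0.01,0.073,-0.045,-0.062,0.01,0.073,-0.054,-0.054,0.01,0.073]

```text
time_s: 12.15
ee_pos: [0.5244, 0.3277, 0.1124]
tcp_rot: [1.205, -2.897, 0.003]
contact_force: [-0.5, 1.2, -0.6]
gripper_width: 0.009
```

step_arm:
  series: [-0.06,-0.046,0.01,0.073,-0.06,-0.034,0.01,0.07,0,0,0,0,0,0,0,0]

```text
time_s: 12.55
ee_pos: [0.5611, 0.3312, 0.101]
tcp_rot: [0.763, -3.038, 0.005]
contact_force: [-0.3, 0.7, -0.6]
gripper_width: 0.0084
```

```bash
python3 plan.py ".5627 .3347 .035 -150.7"
```

```text
t 12.55 at [0.5611 0.3312 0.101 ] yaw -151.8 tilt 0.55 j [ 0.42  0.62 -0.06  0.89 -0.   -0.07] w 0.0084 F [-0.3  0.7 -0.6] Tz [-0.01  0.   -0.01]
-> [0.5627, 0.3347, 0.035, -150.7] yaw change 1.1
   [-0.006, 0.005, 0.132, -0.005, -0.006, 0.005, 0.132, -0.005]
```

step_arm:
  series: [-0.006,0.005,0.13,-0.005,-0.006,0.005,0.12,-0.005,0,0,0,0]

```text
time_s: 12.85
ee_pos: [0.5599, 0.3345, 0.0371]
tcp_rot: [0.804, -3.027, 0.005]
contact_force: [-0.9, 0.0, -0.5]
gripper_width: 0.0088
```

```bash
python3 plan.py ".5627 .3347 .027 -150.7"
```

```text
t 12.85 at [0.5599 0.3345 0.0371] yaw -150.3 tilt 0.57 j [ 0.43  0.69 -0.12  0.77 -0.   -0.09] w 0.0088 F [-0.9  0.  -0.5] Tz [-0.03  0.07 -0.02]
-> [0.5627, 0.3347, 0.027, -150.7] yaw change -0.4
   [-0.01, -0.005, 0.04, 0.004]
```

step_arm:
  series: [-0.01,-0.005,0.02,0,0,0,0.012,0]

```text
time_s: 13.05
ee_pos: [0.562, 0.3348, 0.0301]
tcp_rot: [0.807, -3.026, 0.005]
contact_force: [-0.6, -0.7, -0.9]
gripper_width: 0.0091
```

step_arm:
  series: [0,0,0.012,0]

```text
time_s: 13.15
ee_pos: [0.5625, 0.3351, 0.0281]
tcp_rot: [0.808, -3.027, 0.004]
contact_force: [-0.6, -0.2, -0.2]
gripper_width: 0.0088
```

step_arm:
  series: [0,0,0.012,0]

```text
time_s: 13.25
ee_pos: [0.5631, 0.3354, 0.026]
tcp_rot: [0.809, -3.029, 0.004]
contact_force: [-0.3, -0.7, 0.0]
gripper_width: 0.0088
```

step_arm:
  series: [0,0,0.012,0]

```text
time_s: 13.35
ee_pos: [0.5631, 0.3353, 0.0256]
tcp_rot: [0.809, -3.03, 0.004]
contact_force: [-10.4, -5.6, 29.0]
gripper_width: 0.0089
```

step_arm:
  series: [0,0,0.01,0]

```text
time_s: 13.45
ee_pos: [0.5631, 0.3353, 0.0257]
tcp_rot: [0.81, -3.03, 0.004]
contact_force: [-4.9, -2.6, 11.5]
gripper_width: 0.0088
```

step_arm:
  series: [0,0,0,0,0,0,0,0,0,0,0,0]
  hand: 0.33

```text
time_s: 13.75
ee_pos: [0.5647, 0.336, 0.0283]
tcp_rot: [0.811, -3.034, 0.003]
contact_force: [1.0, -0.1, -0.3]
gripper_width: 0.0283
```

step_arm:
  series: [0,0,-0.1,0,0,0,-0.2,0,0,0,-0.15,0]

```text
time_s: 14.05
ee_pos: [0.5606, 0.3342, 0.1363]
tcp_rot: [0.808, -3.022, 0.006]
contact_force: [2.0, 0.6, -0.1]
gripper_width: 0.0279
```

```bash
python3 - <<'E'
from h import *
im,P=look()
for q,z in (((.507,.045),0),((.475,.132),0),((.538,-.045),0),((.563,-.132),0),((.5627,.3347),.004)):
    try:
        w=wall(P,np.array(q),z);print(w['mid'].round(4),w['hand'],w['length'].round(3),'peg yaw',np.degrees(np.arctan2(w['peg'][1],w['peg'][0])).round(1),w['n'],w['d'].round(3))
    except Exception as e:print(q,e)
E
python3 plan.py ".475 .132 .13 122.4"
```

```text
[0.5081 0.0437] R 0.069 peg yaw 47.8 (np.int64(60), np.int64(91)) 0.001
[0.4783 0.1304] R 0.069 peg yaw -58.5 (np.int64(25), np.int64(219)) 0.001
[ 0.5379 -0.0469] R 0.069 peg yaw -161.1 (np.int64(194), np.int64(36)) 0.001
[ 0.5631 -0.1321] L 0.073 peg yaw -3.0 (np.int64(197), np.int64(43)) 0.003
[0.5564 0.3271] L 0.052 peg yaw 29.3 (np.int64(70), np.int64(18)) 0.018
t 14.15 at [0.5638 0.3356 0.1403] yaw -150.1 tilt 0.31 j [ 0.43  0.59 -0.01  0.97 -0.   -0.1 ] w 0.028 F [ 1.  -0.2  0.9] Tz [ 0.04 -0.06 -0.03]
-> [0.475, 0.132, 0.13, 122.4] yaw change -87.5
   [0.065, -0.048, 0.004, 0.069, 0.058, -0.057, 0.004, 0.069, 0.049, -0.064, 0.004, 0.069, 0.04, -0.07, 0.004, 0.069, 0.03, -0.075, 0.004, 0.069]
   [0.019, -0.078, 0.004, 0.069, 0.008, -0.08, 0.004, 0.069, -0.003, -0.081, 0.004, 0.069, -0.014, -0.08, 0.004, 0.069, -0.025, -0.077, 0.004, 0.069]
   [-0.036, -0.073, 0.004, 0.069]
```

step_arm:
  series: [0.065,-0.048,0.004,0.069,0.058,-0.057,0.004,0.069,0.049,-0.064,0.004,0.069,0.04,-0.07,0.004,0.069,0.03,-0.075,0.004,0.069]
  hand: 0.5

```text
time_s: 14.65
ee_pos: [0.5228, 0.243, 0.1338]
tcp_rot: [-0.299, -3.127, 0.003]
contact_force: [0.2, 0.8, -0.0]
gripper_width: 0.0428
```

step_arm:
  series: [0.019,-0.078,0.004,0.069,0.008,-0.08,0.004,0.069,-0.003,-0.08,0.004,0.069,-0.014,-0.08,0.004,0.069,-0.025,-0.077,0.004,0.069]

```text
time_s: 15.15
ee_pos: [0.4762, 0.1478, 0.1249]
tcp_rot: [-1.38, -2.819, 0.007]
contact_force: [-0.3, -0.0, -0.0]
gripper_width: 0.0426
```

step_arm:
  series: [-0.02,-0.04,0,0.05,0,0,0,0]

```text
time_s: 15.35
ee_pos: [0.4689, 0.1354, 0.1233]
tcp_rot: [-1.528, -2.739, 0.011]
contact_force: [0.0, 0.3, 0.1]
gripper_width: 0.0427
```

```bash
python3 plan.py ".477 .131 .055 122"
```

```text
t 15.35 at [0.4689 0.1354 0.1233] yaw 121.7 tilt 0.5 j [ 0.13  0.33 -0.5   0.75 -0.    1.15] w 0.0427 F [0.  0.3 0.1] Tz [-0.02  0.03 -0.02]
-> [0.477, 0.131, 0.055, 122.0] yaw change 0.3
   [-0.016, 0.009, 0.137, -0.001, -0.016, 0.009, 0.137, -0.001]
```

step_arm:
  series: [-0.016,0.009,0.137,0,-0.016,0.009,0.137,0,0,0,0,0]

```text
time_s: 15.65
ee_pos: [0.479, 0.1317, 0.0536]
tcp_rot: [-1.521, -2.747, 0.006]
contact_force: [-0.7, -0.8, 0.7]
gripper_width: 0.0427
```

```bash
python3 plan.py ".477 .131 .014 122"
```

```text
t 15.65 at [0.479  0.1317 0.0536] yaw 122.1 tilt 0.23 j [ 0.12  0.43 -0.56  0.59 -0.    1.13] w 0.0427 F [-0.7 -0.8  0.7] Tz [ 0.02  0.   -0.01]
-> [0.477, 0.131, 0.014, 122.0] yaw change -0.1
   [0.002, -0.008, 0.158, 0.001]
```

step_arm:
  series: [0.002,-0.008,0.09,0,0,0,0.065,0,0,0,0.004,0]

```text
time_s: 15.95
ee_pos: [0.4786, 0.1327, 0.0146]
tcp_rot: [-1.512, -2.752, 0.004]
contact_force: [-0.1, -0.5, 0.5]
gripper_width: 0.0428
```

step_arm:
  series: [0,0,0.005,0,0,0,0.005,0,0,0,0.004,0,0,0,0,0]
  hand: 0

```text
time_s: 16.35
ee_pos: [0.4811, 0.134, 0.0146]
tcp_rot: [1.508, 2.754, 0.001]
contact_force: [-0.0, 0.3, -0.4]
gripper_width: 0.0091
```

step_arm:
  series: [0,0,-0.1,0,0,0,-0.2,0,0,0,-0.14,0]

```text
time_s: 16.65
ee_pos: [0.4771, 0.1336, 0.1241]
tcp_rot: [-1.506, -2.751, 0.008]
contact_force: [0.6, -0.2, -1.0]
gripper_width: 0.0091
```

```bash
python3 plan.py ".5 -.05 .14 75; .6465 -.3186 .12 30.8"
```

```text
t 16.65 at [0.4771 0.1336 0.1241] yaw 122.6 tilt 0.42 j [ 0.12  0.34 -0.48  0.76 -0.    1.13] w 0.0091 F [ 0.6 -0.2 -1. ] Tz [-0.02 -0.08 -0.05]
-> [0.5, -0.05, 0.14, 75.0] yaw change -47.6
   [-0.111, -0.053, -0.011, 0.069, -0.118, -0.037, -0.011, 0.069, -0.122, -0.021, -0.011, 0.069, -0.123, -0.004, -0.011, 0.069, -0.123, 0.013, -0.011, 0.069]
   [-0.12, 0.03, -0.011, 0.069]
-> [0.6465, -0.3186, 0.12, 30.8] yaw change -44.2
   [-0.127, 0.121, 0.011, 0.055, -0.113, 0.134, 0.011, 0.055, -0.097, 0.145, 0.011, 0.055, -0.081, 0.155, 0.011, 0.055, -0.063, 0.163, 0.011, 0.055]
   [-0.045, 0.169, 0.011, 0.055, -0.026, 0.173, 0.011, 0.055]
```

step_arm:
  series: [-0.11,-0.053,-0.02,0.069,-0.118,-0.037,-0.02,0.069,-0.122,-0.021,-0.015,0.069,-0.123,-0.004,-0.015,0.069,-0.123,0.013,-0.015,0.069]

```text
time_s: 17.15
ee_pos: [0.5, -0.0204, 0.1551]
tcp_rot: [2.365, 2.059, 0.01]
contact_force: [0.8, -0.3, -1.1]
gripper_width: 0.0094
```

step_arm:
  series: [-0.12,0.03,-0.015,0.069,-0.127,0.12,0,0.055,-0.113,0.134,0,0.055,-0.097,0.145,0,0.055,-0.08,0.155,0,0.055]

```text
time_s: 17.65
ee_pos: [0.583, -0.2133, 0.1634]
tcp_rot: [2.87, 1.265, 0.017]
contact_force: [1.7, -0.1, -1.0]
gripper_width: 0.009
```

```bash
python3 plan.py ".6424 -.3118 .12 30.8"
```

```text
t 17.65 at [ 0.583  -0.2133  0.1634] yaw 47.6 tilt 0.67 j [-0.47  0.5  -0.11  0.95  0.01  1.84] w 0.009 F [ 1.7 -0.1 -1. ] Tz [ 0.01 -0.03  0.05]
-> [0.6424, -0.3118, 0.12, 30.8] yaw change -16.8
   [-0.044, 0.147, 0.058, 0.049, -0.029, 0.151, 0.058, 0.049, -0.014, 0.153, 0.058, 0.049]
```

step_arm:
  series: [-0.044,0.145,0.058,0.049,-0.029,0.14,0.058,0.049,-0.014,0.1,0.058,0.04,0,0,0,0]

```text
time_s: 18.05
ee_pos: [0.6363, -0.3099, 0.1207]
tcp_rot: [3.022, 0.828, 0.024]
contact_force: [0.2, -0.5, -1.6]
gripper_width: 0.009
```

```bash
python3 plan.py ".6424 -.3118 .035 30.8"
```

```text
t 18.05 at [ 0.6363 -0.3099  0.1207] yaw 30.7 tilt 1.01 j [-0.56  0.68  0.11  0.98  0.01  2.05] w 0.009 F [ 0.2 -0.5 -1.6] Tz [ 0.04 -0.01 -0.02]
-> [0.6424, -0.3118, 0.035, 30.8] yaw change 0.1
   [0.009, 0.009, 0.171, -0.001, 0.009, 0.009, 0.171, -0.001]
```

step_arm:
  series: [0.009,0.007,0.165,0,0.009,0.007,0.165,0,0,0,0,0]

```text
time_s: 18.35
ee_pos: [0.6443, -0.3117, 0.0387]
tcp_rot: [3.019, 0.83, 0.028]
contact_force: [-0.6, 0.4, -1.1]
gripper_width: 0.0095
```

```bash
python3 plan.py ".6424 -.3118 .022 30.8"
```

```text
t 18.35 at [ 0.6443 -0.3117  0.0387] yaw 30.7 tilt 1.18 j [-0.56  0.77  0.05  0.83  0.01  2.05] w 0.0095 F [-0.6  0.4 -1.1] Tz [-0.01  0.12 -0.01]
-> [0.6424, -0.3118, 0.022, 30.8] yaw change 0.1
   [-0.007, -0.004, 0.067, -0.001]
```

step_arm:
  series: [-0.007,-0.004,0.045,0,0,0,0.02,0,0,0,0.01,0]

```text
time_s: 18.65
ee_pos: [0.644, -0.3116, 0.0239]
tcp_rot: [3.016, 0.832, 0.032]
contact_force: [0.0, -0.4, 0.3]
gripper_width: 0.0089
```

step_arm:
  series: [0,0,0.01,0]

```text
time_s: 18.75
ee_pos: [0.6447, -0.3118, 0.0228]
tcp_rot: [3.014, 0.832, 0.034]
contact_force: [-0.4, 0.2, -1.6]
gripper_width: 0.0094
```

step_arm:
  series: [0,0,0.01,0]

```text
time_s: 18.85
ee_pos: [0.6456, -0.3122, 0.0216]
tcp_rot: [3.013, 0.832, 0.037]
contact_force: [-0.4, -0.1, -0.4]
gripper_width: 0.0091
```

step_arm:
  series: [-0.006,0,0.014,0]

```text
time_s: 18.95
ee_pos: [0.6452, -0.3132, 0.0191]
tcp_rot: [3.011, 0.833, 0.039]
contact_force: [-0.2, -0.3, 0.2]
gripper_width: 0.0091
```

step_arm:
  series: [-0.004,0,0.012,0]

```text
time_s: 19.05
ee_pos: [0.6456, -0.3135, 0.0185]
tcp_rot: [3.011, 0.833, 0.043]
contact_force: [-3.4, 6.5, 20.9]
gripper_width: 0.0091
```

step_arm:
  series: [0,0,0,0,0,0,0,0]
  hand: 0.25

```text
time_s: 19.25
ee_pos: [0.6463, -0.3141, 0.0201]
tcp_rot: [3.009, 0.832, 0.046]
contact_force: [-0.3, 0.5, 0.4]
gripper_width: 0.021
```

step_arm:
  series: [0,0,-0.1,0,0,0,-0.2,0,0,0,-0.15,0]

```text
time_s: 19.55
ee_pos: [0.638, -0.3106, 0.1272]
tcp_rot: [3.019, 0.834, 0.031]
contact_force: [1.3, -0.1, 1.1]
gripper_width: 0.0213
```

```bash
python3 - <<'E'
from h import *
im,P=look()
for q,z in (((.507,.045),0),((.538,-.045),0),((.563,-.132),0),((.5627,.3347),.004),((.644,-.313),.004)):
    try:
        w=wall(P,np.array(q),z);print(w['mid'].round(4),w['hand'],w['length'].round(3),'peg yaw',np.degrees(np.arctan2(w['peg'][1],w['peg'][0])).round(1),w['n'],w['d'].round(3))
    except Exception as e:print(q,e)
m=(np.hypot(*(P[:,:2]-[.406,.413]).T)<.035)&(P[:,2]>.062)&(P[:,2]<.08)
l=cv2.fitLine(P[m,:2].astype(np.float32),2,0,.001,.001).ravel();print("knob",m.sum(),np.degrees(np.arctan2(l[1],l[0])),l[2:])
E
python3 plan.py ".538 -.046 .13 19.5"
```

```text
[0.5058 0.0466] R 0.069 peg yaw 49.1 (np.int64(27), np.int64(29)) 0.001
[ 0.5393 -0.0457] R 0.067 peg yaw -153.0 (np.int64(141), np.int64(22)) 0.003
[ 0.5654 -0.1342] L 0.069 peg yaw -1.3 (np.int64(85), np.int64(30)) 0.001
[0.5608 0.3352] L 0.072 peg yaw 29.6 (np.int64(229), np.int64(53)) 0.002
[ 0.6326 -0.3155] R 0.049 peg yaw -146.7 (np.int64(40), np.int64(7)) 0.021
knob 138 19.36252 [0.4051349 0.4126461]
t 19.65 at [ 0.641  -0.3125  0.1318] yaw 30.9 tilt 1.74 j [-0.56  0.68  0.12  0.99  0.01  2.04] w 0.0216 F [ 0.5 -0.3  0. ] Tz [0.02 0.01 0.05]
-> [0.538, -0.046, 0.13, 19.5] yaw change -11.4
   [0.032, -0.188, 0.001, 0.017, 0.026, -0.189, 0.001, 0.017, 0.02, -0.189, 0.001, 0.017, 0.014, -0.19, 0.001, 0.017, 0.007, -0.19, 0.001, 0.017]
   [0.001, -0.19, 0.001, 0.017]
```

step_arm:
  series: [0.032,-0.188,0,0.017,0.026,-0.189,0,0.017,0.02,-0.189,0,0.017,0.014,-0.19,0,0.017,0.007,-0.19,0,0.017]
  hand: 0.5

```text
time_s: 20.15
ee_pos: [0.556, -0.0911, 0.1235]
tcp_rot: [3.075, 0.547, 0.048]
contact_force: [0.5, 0.3, -0.2]
gripper_width: 0.0425
```

step_arm:
  series: [0,-0.1,0,0,0,0,0,0]

```text
time_s: 20.35
ee_pos: [0.5423, -0.0611, 0.1209]
tcp_rot: [3.077, 0.556, 0.04]
contact_force: [0.5, -0.4, -0.1]
gripper_width: 0.0429
```

```bash
python3 plan.py ".538 -.046 .055 21"
```

```text
t 20.35 at [ 0.5423 -0.0611  0.1209] yaw 20.5 tilt 1.71 j [-0.25  0.4  -0.39  0.75 -0.    2.54] w 0.0429 F [ 0.5 -0.4 -0.1] Tz [-0.    0.02 -0.01]
-> [0.538, -0.046, 0.055, 21.0] yaw change 0.5
   [0.002, -0.031, 0.132, -0.002, 0.003, -0.031, 0.132, -0.002]
```

step_arm:
  series: [0,-0.031,0.132,0,0,-0.031,0.132,0,0,0,0,0]

```text
time_s: 20.65
ee_pos: [0.5406, -0.0481, 0.0535]
tcp_rot: [3.073, 0.557, 0.046]
contact_force: [-1.7, 0.2, 0.6]
gripper_width: 0.0423
```

```bash
python3 plan.py ".538 -.046 .014 21"
```

```text
t 20.65 at [ 0.5406 -0.0481  0.0535] yaw 20.6 tilt 1.97 j [-0.22  0.48 -0.48  0.58 -0.01  2.56] w 0.0423 F [-1.7  0.2  0.6] Tz [ 0.04  0.06 -0.04]
-> [0.538, -0.046, 0.014, 21.0] yaw change 0.4
   [-0.007, -0.012, 0.158, -0.004]
```

step_arm:
  series: [-0.005,-0.01,0.09,0,-0.002,-0.002,0.065,0,0,0,0.004,0]

```text
time_s: 20.95
ee_pos: [0.542, -0.0497, 0.0144]
tcp_rot: [3.072, 0.553, 0.049]
contact_force: [0.1, 1.3, -0.2]
gripper_width: 0.0428
```

step_arm:
  series: [0,0,0.005,0,0,0,0.005,0,0,0,0.004,0,0,0,0,0]
  hand: 0

```text
time_s: 21.35
ee_pos: [0.5449, -0.0517, 0.0153]
tcp_rot: [3.071, 0.55, 0.055]
contact_force: [1.2, -0.2, -0.7]
gripper_width: 0.0091
```

step_arm:
  series: [0,0,-0.1,0,0,0,-0.2,0,0,0,-0.14,0,0,0,0,0]

```text
time_s: 21.75
ee_pos: [0.5414, -0.051, 0.1309]
tcp_rot: [3.07, 0.548, 0.057]
contact_force: [1.0, -0.2, -1.2]
gripper_width: 0.0091
```

```bash
python3 plan.py ".6173 -.2697 .12 30.8"
```

```text
t 21.75 at [ 0.5414 -0.051   0.1309] yaw 20.3 tilt 2.48 j [-0.23  0.37 -0.4   0.75 -0.01  2.56] w 0.0091 F [ 1.  -0.2 -1.2] Tz [-0.03 -0.02  0.01]
-> [0.6173, -0.2697, 0.12, 30.8] yaw change 10.5
   [-0.004, 0.185, 0.009, -0.018, -0.011, 0.185, 0.009, -0.018, -0.017, 0.184, 0.009, -0.018, -0.024, 0.184, 0.009, -0.018, -0.031, 0.183, 0.009, -0.018]
```

```bash
sed -i 's|"w",round|"toolz",R_[:2].round(3),"w",round|; s|o,p,yaw,tilt=now()|o,p,yaw,tilt=now();R_=Ro.from_rotvec(o["tcp_rot"]).as_matrix()[:,2]|' plan.py; python3 plan.py ".621 -.268 .12 30.8"
```

```text
t 21.75 at [ 0.5414 -0.051   0.1309] yaw 20.3 tilt 2.48 j [-0.23  0.37 -0.4   0.75 -0.01  2.56] toolz [ 0.04  -0.016] w 0.0091 F [ 1.  -0.2 -1.2] Tz [-0.03 -0.02  0.01]
-> [0.621, -0.268, 0.12, 30.8] yaw change 10.5
   [-0.0, 0.185, 0.009, -0.018, -0.007, 0.185, 0.009, -0.018, -0.014, 0.184, 0.009, -0.018, -0.021, 0.184, 0.009, -0.018, -0.028, 0.183, 0.009, -0.018]
```

step_arm:
  series: [-0.004,0.185,0,-0.018,-0.011,0.185,0,-0.018,-0.017,0.184,0,-0.018,-0.022,0.17,0,-0.018,-0.01,0.1,0,-0.018]

```text
time_s: 22.25
ee_pos: [0.6138, -0.2489, 0.1395]
tcp_rot: [2.996, 0.843, 0.06]
contact_force: [0.2, 0.7, 0.8]
gripper_width: 0.0088
```

step_arm:
  series: [0,0,0,0]

```text
time_s: 22.35
ee_pos: [0.6149, -0.2529, 0.1391]
tcp_rot: [2.995, 0.838, 0.062]
contact_force: [1.0, 0.6, -0.8]
gripper_width: 0.0091
```

```bash
python3 plan.py ".621 -.268 .035 30.8"
```

```text
t 22.35 at [ 0.6149 -0.2529  0.1391] yaw 31.3 tilt 2.9 j [-0.5   0.57 -0.06  0.9   0.01  2.09] toolz [ 0.047 -0.019] w 0.0091 F [ 1.   0.6 -0.8] Tz [ 0.05 -0.01  0.02]
-> [0.621, -0.268, 0.035, 30.8] yaw change -0.5
   [-0.003, 0.021, 0.139, 0.001, -0.003, 0.022, 0.139, 0.001, -0.003, 0.022, 0.139, 0.001]
```

```bash
python3 - <<'E'
s=open("plan.py").read()
s=s.replace('''rows.append([round(float(x),3) for x in((s[0]*np.cos(a)+s[1]*np.sin(a))/.25,(s[0]*np.sin(a)-s[1]*np.cos(a))/.25,-s[2]/.25,-np.radians(dy/n)/2)])''','''Rk=Ro.from_euler("z",a-np.radians(y0)).as_matrix()@R0;rows.append([round(float(x),3) for x in (*(Rk.T@s/.25),-np.radians(dy/n)/2)])''')
s=s.replace('    for seg in','    y0=yaw;R0=Ro.from_rotvec(o["tcp_rot"]).as_matrix()\n    for seg in')
open("plan.py","w").write(s)
E
python3 plan.py ".621 -.268 .035 30.8"
```

```text
t 22.35 at [ 0.6149 -0.2529  0.1391] yaw 31.3 tilt 2.9 j [-0.5   0.57 -0.06  0.9   0.01  2.09] toolz [ 0.047 -0.019] w 0.0091 F [ 1.   0.6 -0.8] Tz [ 0.05 -0.01  0.02]
-> [0.621, -0.268, 0.035, 30.8] yaw change -0.5
   [-0.008, 0.016, 0.139, 0.001, -0.008, 0.016, 0.139, 0.001, -0.008, 0.016, 0.139, 0.001]
```

step_arm:
  series: [-0.008,0.016,0.139,0,-0.008,0.016,0.139,0,-0.008,0.016,0.125,0,0,0,0,0]

```text
time_s: 22.75
ee_pos: [0.6208, -0.2685, 0.0359]
tcp_rot: [2.995, 0.834, 0.064]
contact_force: [-0.3, 1.3, -0.5]
gripper_width: 0.0091
```

```bash
python3 plan.py ".621 -.268 .022 30.8"
```

```text
t 22.75 at [ 0.6208 -0.2685  0.0359] yaw 31.2 tilt 2.98 j [-0.52  0.69 -0.13  0.7   0.01  2.08] toolz [ 0.048 -0.019] w 0.0091 F [-0.3  1.3 -0.5] Tz [ 0.09  0.12 -0.02]
-> [0.621, -0.268, 0.022, 30.8] yaw change -0.4
   [0.0, -0.003, 0.056, 0.003]
```

step_arm:
  series: [0,-0.003,0.045,0,-0.003,0,0.018,0]

```text
time_s: 22.95
ee_pos: [0.6208, -0.2674, 0.0208]
tcp_rot: [2.995, 0.835, 0.065]
contact_force: [-0.3, -0.5, -0.4]
gripper_width: 0.0089
```

step_arm:
  series: [-0.003,0,0.014,0]

```text
time_s: 23.05
ee_pos: [0.6214, -0.268, 0.0186]
tcp_rot: [2.993, 0.836, 0.068]
contact_force: [-0.8, 0.4, 20.2]
gripper_width: 0.0089
```

step_arm:
  series: [-0.003,0,0.014,0]

```text
time_s: 23.15
ee_pos: [0.6216, -0.2681, 0.0184]
tcp_rot: [2.992, 0.837, 0.07]
contact_force: [-9.1, 4.8, 28.8]
gripper_width: 0.0088
```

step_arm:
  series: [0,0,0,0,0,0,0,0]
  hand: 0.25

```text
time_s: 23.35
ee_pos: [0.6233, -0.2685, 0.0221]
tcp_rot: [2.988, 0.836, 0.076]
contact_force: [-0.2, 0.4, -0.3]
gripper_width: 0.0214
```

step_arm:
  series: [0,0,-0.1,0,0,0,-0.2,0,0,0,-0.15,0]

```text
time_s: 23.65
ee_pos: [0.614, -0.2639, 0.1325]
tcp_rot: [2.994, 0.839, 0.066]
contact_force: [1.0, 0.0, -0.2]
gripper_width: 0.0218
```

```bash
python3 plan.py ".5 -.05 .15 50.5;.507 .045 .13 50.5"
```

```text
t 23.65 at [ 0.614  -0.2639  0.1325] yaw 31.3 tilt 3.03 j [-0.52  0.58 -0.06  0.88  0.01  2.08] toolz [ 0.049 -0.019] w 0.0218 F [ 1.   0.  -0.2] Tz [-0.02 -0.03 -0.03]
-> [0.5, -0.05, 0.15, 50.5] yaw change 19.2
   [0.01, -0.161, -0.018, -0.028, 0.019, -0.16, -0.018, -0.028, 0.028, -0.159, -0.017, -0.028, 0.036, -0.157, -0.017, -0.028, 0.045, -0.155, -0.017, -0.028]
   [0.054, -0.152, -0.016, -0.028]
-> [0.507, 0.045, 0.13, 50.5] yaw change 0.0
   [0.103, -0.075, 0.027, -0.0, 0.103, -0.075, 0.027, -0.0, 0.103, -0.075, 0.027, -0.0]
```

step_arm:
  series: [0.01,-0.161,-0.018,-0.028,0.019,-0.16,-0.018,-0.028,0.028,-0.159,-0.017,-0.028,0.036,-0.157,-0.017,-0.028,0.045,-0.155,-0.017,-0.028]
  hand: 0.5

```text
time_s: 24.15
ee_pos: [0.5252, -0.0882, 0.1559]
tcp_rot: [2.821, 1.243, 0.085]
contact_force: [0.9, 0.1, -0.2]
gripper_width: 0.0429
```

step_arm:
  series: [0.054,-0.152,-0.016,-0.028,0.1,-0.07,0.02,0,0.09,-0.06,0.02,0,0,0,0,0]

```text
time_s: 24.55
ee_pos: [0.5089, 0.0117, 0.1494]
tcp_rot: [2.776, 1.331, 0.091]
contact_force: [0.9, -1.1, 0.4]
gripper_width: 0.0422
```

```bash
python3 - <<'E'
from h import *
im,P=look()
for q,z in (((.507,.045),0),((.563,-.132),0),((.6375,-.313),.004),((.617,-.27),.004)):
    try:
        w=wall(P,np.array(q),z);print(w['mid'].round(4),w['hand'],w['length'].round(3),'peg yaw',np.degrees(np.arctan2(w['peg'][1],w['peg'][0])).round(1),w['n'],w['d'].round(3))
    except Exception as e:print(q,e)
E
python3 plan.py ".507 .045 .055 50.5"
```

```text
(0.507, 0.045) OpenCV(4.12.0) /io/opencv/modules/imgproc/src/linefit.cpp:50: error: (-215:Assertion failed) count > 0 in function 'fitLine2D_wods'

[ 0.5647 -0.1344] L 0.069 peg yaw -1.1 (np.int64(90), np.int64(36)) 0.001
[ 0.6285 -0.3046] R 0.06 peg yaw 115.3 (np.int64(42), np.int64(32)) 0.01
[ 0.6331 -0.2992] R 0.061 peg yaw 138.1 (np.int64(47), np.int64(40)) 0.009
t 24.65 at [0.5096 0.0094 0.1498] yaw 51.1 tilt 4.96 j [-0.11  0.27 -0.51  0.71 -0.02  2.14] toolz [ 0.08  -0.032] w 0.0425 F [-0.7 -1.  -0.2] Tz [0.02 0.1  0.  ]
-> [0.507, 0.045, 0.055, 50.5] yaw change -0.6
   [0.032, -0.043, 0.124, 0.002, 0.031, -0.043, 0.124, 0.002, 0.031, -0.043, 0.124, 0.002]
```

step_arm:
  series: [0.032,-0.043,0.124,0,0.031,-0.043,0.124,0,0.03,-0.035,0.11,0]

```text
time_s: 24.95
ee_pos: [0.5157, 0.0399, 0.0625]
tcp_rot: [2.771, 1.314, 0.109]
contact_force: [0.6, 0.4, 0.8]
gripper_width: 0.0429
```

```bash
python3 plan.py ".507 .045 .018 50.5"
```

```text
t 24.95 at [0.5157 0.0399 0.0625] yaw 50.8 tilt 5.84 j [-0.05  0.39 -0.6   0.48 -0.03  2.21] toolz [ 0.096 -0.035] w 0.0429 F [0.6 0.4 0.8] Tz [ 0.02  0.11 -0.01]
-> [0.507, 0.045, 0.018, 50.5] yaw change -0.3
   [-0.012, -0.057, 0.173, 0.003]
```

step_arm:
  series: [0,0,0,0,0,0,0,0,0,0,0,0]

```text
time_s: 25.25
ee_pos: [0.5146, 0.0376, 0.0613]
tcp_rot: [2.774, 1.311, 0.103]
contact_force: [0.1, 0.8, -0.4]
gripper_width: 0.0423
```

```bash
python3 plan.py
```

```text
t 25.25 at [0.5146 0.0376 0.0613] yaw 50.7 tilt 5.62 j [-0.05  0.4  -0.6   0.48 -0.03  2.21] toolz [ 0.091 -0.036] w 0.0423 F [ 0.1  0.8 -0.4] Tz [ 0.    0.07 -0.03]
```

step_arm:
  series: [0,0,-0.12,0,0,0,-0.12,0,0,0,-0.12,0]

```text
time_s: 25.55
ee_pos: [0.5056, 0.0382, 0.154]
tcp_rot: [2.777, 1.306, 0.099]
contact_force: [1.0, 0.2, 0.5]
gripper_width: 0.0429
```

```bash
python3 plan.py
```

```text
t 25.55 at [0.5056 0.0382 0.154 ] yaw 50.4 tilt 5.52 j [-0.05  0.26 -0.51  0.71 -0.03  2.21] toolz [ 0.089 -0.037] w 0.0429 F [1.  0.2 0.5] Tz [ 0.05  0.08 -0.02]
```

step_arm:
  series: [0,0,0,0.05,0,0,0,0.05,0,0,0,0.05]

```text
time_s: 25.85
ee_pos: [0.5121, 0.0356, 0.1656]
tcp_rot: [2.949, 0.856, 0.142]
contact_force: [-0.7, 0.0, 0.0]
gripper_width: 0.0428
```

```bash
python3 plan.py
```

```text
t 25.85 at [0.5121 0.0356 0.1656] yaw 32.6 tilt 6.56 j [-0.05  0.24 -0.5   0.72 -0.03  2.52] toolz [ 0.107 -0.04 ] w 0.0428 F [-0.7  0.   0. ] Tz [ 0.05  0.14 -0.01]
```

step_arm:
  series: [0,0,0,-0.05,0,0,0,-0.05,0,0,0,-0.05]

```text
time_s: 26.15
ee_pos: [0.5152, 0.033, 0.1722]
tcp_rot: [2.767, 1.286, 0.136]
contact_force: [-1.2, -1.2, 0.1]
gripper_width: 0.0427
```

```bash
python3 plan.py
```

```text
t 26.15 at [0.5152 0.033  0.1722] yaw 50.0 tilt 7.13 j [-0.06  0.23 -0.49  0.72 -0.03  2.21] toolz [ 0.117 -0.041] w 0.0427 F [-1.2 -1.2  0.1] Tz [0.04 0.12 0.07]
```

Tool tilt is creeping outward, about 7° now. Rows re-reference the measured pose, so it accumulates. I'll test what reduces it before gripping again.

step_arm:
  series: [0,0,0,0,0,0,0,0,0,0,0,0,0,0,0,0,0,0,0,0]

```text
time_s: 26.65
ee_pos: [0.5174, 0.031, 0.1768]
tcp_rot: [2.768, 1.273, 0.145]
contact_force: [-0.3, 0.2, 0.1]
gripper_width: 0.0429
```

```bash
python3 plan.py;python3 -c "
from workcell import bot;o=bot.get_obs();print(o['joint_positions'].round(4),o['joint_efforts'].round(2))"
```

```text
t 26.65 at [0.5174 0.031  0.1768] yaw 49.6 tilt 7.54 j [-0.06  0.23 -0.49  0.73 -0.03  2.22] toolz [ 0.124 -0.043] w 0.0429 F [-0.3  0.2  0.1] Tz [ 0.08  0.14 -0.01]
[-0.0621  0.2257 -0.491   0.7272 -0.0348  2.215 ] [-3.000e-02 -3.767e+01  2.501e+01 -1.050e+00 -1.200e-01 -0.000e+00]
```

step_arm:
  series: [0,0,0,0,0,0,0,0,0,0,0,0,0,0,0,0,0,0,0,0]

```text
time_s: 27.15
ee_pos: [0.517, 0.0312, 0.1763]
tcp_rot: [2.769, 1.273, 0.144]
contact_force: [-0.3, 0.5, -0.8]
gripper_width: 0.0426
```

```bash
python3 plan.py "0.45 .033 .17 50; .32 -.05 .17 50; .25 -.08 .17 50";python3 -c "
from workcell import bot;o=bot.get_obs();print(o['joint_positions'].round(4),o['joint_efforts'].round(2))"
```

```text
t 27.15 at [0.517  0.0312 0.1763] yaw 49.5 tilt 7.47 j [-0.06  0.23 -0.49  0.73 -0.03  2.22] toolz [ 0.123 -0.042] w 0.0426 F [-0.3  0.5 -0.8] Tz [ 0.03  0.11 -0.03]
-> [0.45, 0.033, 0.17, 50.0] yaw change 0.5
   [-0.085, -0.105, -0.004, -0.002, -0.084, -0.105, -0.004, -0.002]
-> [0.32, -0.05, 0.17, 50.0] yaw change 0.0
   [-0.147, -0.045, -0.013, -0.0, -0.147, -0.045, -0.013, -0.0, -0.147, -0.045, -0.013, -0.0, -0.147, -0.045, -0.013, -0.0]
-> [0.25, -0.08, 0.17, 50.0] yaw change 0.0
   [-0.136, -0.067, -0.015, -0.0, -0.136, -0.067, -0.015, -0.0]
[-0.0618  0.2265 -0.4913  0.7273 -0.0348  2.2158] [ -0.   -37.59  24.93  -1.04  -0.11  -0.  ]
```

Static hold does not creep, so the tilt comes from motion lag. I'll test a fast descent followed by a settle.

step_arm:
  series: [0,0,0.18,0,0,0,0.1,0,0,0,0,0,0,0,0,0,0,0,0,0]

```text
time_s: 27.65
ee_pos: [0.5279, 0.0282, 0.1078]
tcp_rot: [2.767, 1.273, 0.15]
contact_force: [0.1, -0.4, 0.5]
gripper_width: 0.0427
```

```bash
python3 plan.py
```

```text
t 27.65 at [0.5279 0.0282 0.1078] yaw 49.6 tilt 7.71 j [-0.07  0.33 -0.56  0.55 -0.03  2.21] toolz [ 0.127 -0.043] w 0.0427 F [ 0.1 -0.4  0.5] Tz [ 0.02  0.13 -0.04]
```

step_arm:
  series: [0,0,-0.03,0,0,0,-0.03,0,0,0,-0.03,0,0,0,-0.03,0,0,0,-0.03,0]

```text
time_s: 28.15
ee_pos: [0.5246, 0.03, 0.1519]
tcp_rot: [2.764, 1.271, 0.157]
contact_force: [-0.1, 0.3, 0.5]
gripper_width: 0.0426
```

step_arm:
  series: [0,0,-0.03,0,0,0,-0.02,0,0,0,-0.01,0,0,0,0,0,0,0,0,0]

```text
time_s: 28.65
ee_pos: [0.5232, 0.0308, 0.1701]
tcp_rot: [2.763, 1.271, 0.161]
contact_force: [0.5, 0.7, 0.1]
gripper_width: 0.0426
```

```bash
python3 plan.py
```

```text
t 28.65 at [0.5232 0.0308 0.1701] yaw 49.6 tilt 8.21 j [-0.06  0.24 -0.5   0.7  -0.03  2.21] toolz [ 0.136 -0.043] w 0.0426 F [0.5 0.7 0.1] Tz [ 0.05  0.16 -0.01]
```

step_arm:
  series: [-0.085,-0.105,0,0,-0.085,-0.105,0,0,0,0,0,0,0,0,0,0,0,0,0,0]

```text
time_s: 29.15
ee_pos: [0.4546, 0.0323, 0.1587]
tcp_rot: [2.764, 1.271, 0.159]
contact_force: [-0.3, 0.4, -0.1]
gripper_width: 0.0427
```

```bash
python3 plan.py
```

```text
t 29.15 at [0.4546 0.0323 0.1587] yaw 49.6 tilt 8.11 j [-0.07  0.13 -0.67  0.64 -0.03  2.21] toolz [ 0.134 -0.043] w 0.0427 F [-0.3  0.4 -0.1] Tz [0.02 0.17 0.01]
```

step_arm:
  series: [0.085,0.105,0,0,0.085,0.105,0,0,0,0,0,0,0,0,0,0,0,0,0,0]

```text
time_s: 29.65
ee_pos: [0.5266, 0.0303, 0.1675]
tcp_rot: [2.763, 1.27, 0.16]
contact_force: [-0.0, 0.5, 0.6]
gripper_width: 0.0429
```

```bash
python3 plan.py
```

```text
t 29.65 at [0.5266 0.0303 0.1675] yaw 49.6 tilt 8.15 j [-0.06  0.24 -0.49  0.69 -0.03  2.22] toolz [ 0.135 -0.043] w 0.0429 F [-0.   0.5  0.6] Tz [ 0.04  0.08 -0.03]
```

step_arm:
  series: [0,0,0,0.06,0,0,0,0.06,0,0,0,0.06,0,0,0,0,0,0,0,0]

```text
time_s: 30.15
ee_pos: [0.5226, 0.0306, 0.1663]
tcp_rot: [2.971, 0.745, 0.179]
contact_force: [1.8, -0.8, -0.0]
gripper_width: 0.0426
```

```bash
python3 plan.py
```

```text
t 30.15 at [0.5226 0.0306 0.1663] yaw 28.4 tilt 7.92 j [-0.06  0.24 -0.5   0.69 -0.03  2.59] toolz [ 0.131 -0.043] w 0.0426 F [ 1.8 -0.8 -0. ] Tz [0.06 0.16 0.04]
```

step_arm:
  series: [0,0,0,-0.06,0,0,0,-0.06,0,0,0,-0.06,0,0,0,0,0,0,0,0]

```text
time_s: 30.65
ee_pos: [0.5208, 0.0308, 0.1662]
tcp_rot: [2.759, 1.286, 0.152]
contact_force: [-0.1, 0.1, -1.1]
gripper_width: 0.0425
```

```bash
python3 plan.py
```

```text
t 30.65 at [0.5208 0.0308 0.1662] yaw 50.2 tilt 7.86 j [-0.06  0.24 -0.5   0.69 -0.03  2.21] toolz [ 0.13  -0.043] w 0.0425 F [-0.1  0.1 -1.1] Tz [ 0.08  0.13 -0.01]
```

step_arm:
  series: [0,0,-0.16,0,0,0,0,0,0,0,0,0,0,0,0,0,0,0,0,0]

```text
time_s: 31.15
ee_pos: [0.5145, 0.0325, 0.2058]
tcp_rot: [2.763, 1.28, 0.15]
contact_force: [1.3, 1.1, -0.1]
gripper_width: 0.0428
```

```bash
python3 plan.py
```

```text
t 31.15 at [0.5145 0.0325 0.2058] yaw 49.9 tilt 7.75 j [-0.06  0.19 -0.46  0.79 -0.04  2.21] toolz [ 0.128 -0.043] w 0.0428 F [ 1.3  1.1 -0.1] Tz [0.06 0.17 0.02]
```

step_arm:
  series: [0,0,0.03,0,0,0,0.03,0,0,0,0.03,0,0,0,0.03,0,0,0,0.03,0]

```text
time_s: 31.65
ee_pos: [0.5188, 0.0308, 0.164]
tcp_rot: [2.765, 1.279, 0.147]
contact_force: [-0.2, -0.1, -0.5]
gripper_width: 0.0425
```

step_arm:
  series: [0,0,0,0,0,0,0,0,0,0,0,0]

```text
time_s: 31.95
ee_pos: [0.5177, 0.0308, 0.162]
tcp_rot: [2.766, 1.28, 0.142]
contact_force: [0.1, 0.1, -0.1]
gripper_width: 0.0428
```

```bash
python3 plan.py
```

```text
t 31.95 at [0.5177 0.0308 0.162 ] yaw 49.8 tilt 7.43 j [-0.06  0.24 -0.51  0.69 -0.03  2.21] toolz [ 0.122 -0.042] w 0.0428 F [ 0.1  0.1 -0.1] Tz [ 0.06  0.13 -0.05]
```

Fast single-row rises followed by slow descents reduce the tilt. I'll pump it down with that cycle, since time is ample.

step_arm:
  series: [0,0,-0.18,0,0,0,0,0,0,0,-0.18,0,0,0,0,0,0,0,0,0]

```text
time_s: 32.45
ee_pos: [0.507, 0.0347, 0.2548]
tcp_rot: [2.766, 1.28, 0.145]
contact_force: [-0.7, 0.2, -1.3]
gripper_width: 0.0429
```

step_arm:
  series: [0,0,0.03,0,0,0,0.03,0,0,0,0.03,0,0,0,0.03,0,0,0,0.03,0]

```text
time_s: 32.95
ee_pos: [0.5115, 0.033, 0.2129]
tcp_rot: [2.766, 1.28, 0.143]
contact_force: [0.5, 0.3, 0.1]
gripper_width: 0.0427
```

step_arm:
  series: [0,0,0.03,0,0,0,0.03,0,0,0,0.03,0,0,0,0.03,0,0,0,0.03,0]

```text
time_s: 33.45
ee_pos: [0.5157, 0.0312, 0.171]
tcp_rot: [2.768, 1.28, 0.14]
contact_force: [0.1, -0.9, 0.6]
gripper_width: 0.0424
```

```bash
python3 plan.py
```

```text
t 33.45 at [0.5157 0.0312 0.171 ] yaw 49.8 tilt 7.32 j [-0.06  0.23 -0.5   0.72 -0.03  2.21] toolz [ 0.12  -0.042] w 0.0424 F [ 0.1 -0.9  0.6] Tz [ 0.03  0.1  -0.02]
```

step_arm:
  series: [0,0,-0.18,0,0,0,0,0,0,0,-0.18,0,0,0,0,0,0,0,0,0]

```text
time_s: 33.95
ee_pos: [0.5042, 0.035, 0.2591]
tcp_rot: [2.77, 1.281, 0.135]
contact_force: [-0.9, 0.3, -0.3]
gripper_width: 0.0425
```

step_arm:
  series: [0,0,0.015,0,0,0,0.015,0,0,0,0.015,0,0,0,0.015,0,0,0,0.015,0]

```text
time_s: 34.45
ee_pos: [0.5061, 0.0341, 0.2367]
tcp_rot: [2.771, 1.281, 0.132]
contact_force: [0.0, -0.4, -0.1]
gripper_width: 0.0427
```

step_arm:
  series: [0,0,0.015,0,0,0,0.015,0,0,0,0.015,0,0,0,0.015,0,0,0,0.015,0]

```text
time_s: 34.95
ee_pos: [0.508, 0.0332, 0.2156]
tcp_rot: [2.771, 1.282, 0.13]
contact_force: [0.5, -0.5, -0.3]
gripper_width: 0.043
```

```bash
python3 plan.py
```

```text
t 34.95 at [0.508  0.0332 0.2156] yaw 49.8 tilt 6.92 j [-0.06  0.18 -0.44  0.84 -0.04  2.21] toolz [ 0.113 -0.042] w 0.043 F [ 0.5 -0.5 -0.3] Tz [ 0.04  0.11 -0.02]
```

step_arm:
  series: [0,0,0.06,0,0,0,0.06,0,0,0,0.06,0,0,0,0,0,0,0,0,0]

```text
time_s: 35.45
ee_pos: [0.5139, 0.0312, 0.1694]
tcp_rot: [2.771, 1.281, 0.132]
contact_force: [-0.9, -0.1, -0.1]
gripper_width: 0.0427
```

```bash
python3 plan.py
```

```text
t 35.45 at [0.5139 0.0312 0.1694] yaw 49.8 tilt 6.99 j [-0.06  0.23 -0.5   0.72 -0.03  2.21] toolz [ 0.114 -0.042] w 0.0427 F [-0.9 -0.1 -0.1] Tz [ 0.02  0.15 -0.03]
```

step_arm:
  series: [0,0,-0.18,0,0,0,0,0,0,0,-0.18,0,0,0,0,0,0,0,0,0]

```text
time_s: 35.95
ee_pos: [0.504, 0.0351, 0.2638]
tcp_rot: [2.769, 1.281, 0.136]
contact_force: [-0.8, 0.9, -0.2]
gripper_width: 0.0424
```

```bash
python3 plan.py
```

```text
t 35.95 at [0.504  0.0351 0.2638] yaw 49.8 tilt 7.16 j [-0.06  0.13 -0.37  0.95 -0.04  2.22] toolz [ 0.117 -0.042] w 0.0424 F [-0.8  0.9 -0.2] Tz [ 0.03  0.17 -0.01]
```

step_arm:
  series: [0,0,0.12,0,0,0,0.12,0,0,0,0.12,0,0,0,0,0.05,0,0,0,0.05]

```text
time_s: 36.45
ee_pos: [0.5171, 0.0312, 0.1727]
tcp_rot: [2.892, 0.99, 0.159]
contact_force: [0.2, -0.3, -0.3]
gripper_width: 0.0425
```

step_arm:
  series: [0,0,0,0.05,0,0,0,-0.05,0,0,0,-0.05,0,0,0,-0.05,0,0,0,0]

```text
time_s: 36.95
ee_pos: [0.5156, 0.0311, 0.1696]
tcp_rot: [2.769, 1.277, 0.14]
contact_force: [0.4, -0.9, -0.1]
gripper_width: 0.0428
```

step_arm:
  series: [0,0,0,0,0,0,0,0]

```text
time_s: 37.15
ee_pos: [0.5155, 0.0311, 0.1692]
tcp_rot: [2.772, 1.272, 0.14]
contact_force: [0.3, -0.2, -1.0]
gripper_width: 0.0432
```

```bash
python3 plan.py
```

```text
t 37.15 at [0.5155 0.0311 0.1692] yaw 49.5 tilt 7.31 j [-0.06  0.23 -0.5   0.71 -0.03  2.22] toolz [ 0.12  -0.042] w 0.0432 F [ 0.3 -0.2 -1. ] Tz [ 0.02  0.08 -0.05]
```

step_arm:
  series: [0,0.16,0,0,0,0.16,0,0,0,0,0,0,0,0,0,0,0,0,0,0]

```text
time_s: 37.65
ee_pos: [0.5757, -0.0215, 0.1777]
tcp_rot: [2.776, 1.268, 0.138]
contact_force: [0.2, 0.7, 1.3]
gripper_width: 0.0428
```

```bash
python3 plan.py
```

```text
t 37.65 at [ 0.5757 -0.0215  0.1777] yaw 49.3 tilt 7.17 j [-0.15  0.33 -0.34  0.78 -0.02  2.13] toolz [ 0.118 -0.041] w 0.0428 F [0.2 0.7 1.3] Tz [ 0.06  0.09 -0.  ]
```

step_arm:
  series: [0,-0.16,0,0,0,-0.16,0,0,0,0,0,0,0,0,0,0,0,0,0,0]

```text
time_s: 38.15
ee_pos: [0.5106, 0.0342, 0.1673]
tcp_rot: [2.777, 1.27, 0.136]
contact_force: [1.3, 0.7, 0.3]
gripper_width: 0.0425
```

```bash
python3 plan.py
```

```text
t 38.15 at [0.5106 0.0342 0.1673] yaw 49.3 tilt 7.06 j [-0.06  0.23 -0.51  0.71 -0.03  2.22] toolz [ 0.116 -0.04 ] w 0.0425 F [1.3 0.7 0.3] Tz [ 0.04  0.13 -0.03]
```

Tilt is stable near 7° rather than growing without limit, so I can work with it. I'll keep the B3 turn small by placing its foot the other way round. First a check of tray B and B3.

```bash
cat > chk.py <<'E'
import sys
from h import *
im,P=look()
def vis(name,pts,s=5,w=400,h=300):
    T=[]
    for p in pts:
        for n in im:
            u=proj(n,p)[0];T.append(cv2.warpAffine(im[n],np.array([[s,0,w/2-s*u[0]],[0,s,h/2-s*u[1]]]),(w,h),flags=cv2.INTER_CUBIC))
    cv2.imwrite(name,np.vstack([np.hstack(T[i:i+2]) for i in range(0,len(T),2)]))
E
python3 - <<'E'
from chk import *
vis("pics/c1.png",[[.607,-.27,.02],[.507,.045,.02]])
for n in ("scene","top"):pass
for q,z,r in (((.507,.045),0,.055),((.563,-.132),0,.055)):
    try:
        w=wall(P,np.array(q),z,r);print(w['mid'].round(4),w['hand'],w['length'].round(3),'peg yaw',np.degrees(np.arctan2(w['peg'][1],w['peg'][0])).round(1),w['n'],w['d'].round(3))
    except Exception as e:print(q,"none")
# tray B: wall tops in tray axes
a=np.radians(30.8);d=P[:,:2]-[.607,-.27];tx=d@[np.cos(a),np.sin(a)];ty=d@[-np.sin(a),np.cos(a)]
m=(abs(tx)<.048)&(abs(ty)<.083)&(P[:,2]>.038)&(P[:,2]<.054);h,e=np.histogram(ty[m],np.arange(-.085,.086,.005))
for k in range(len(h)):
    if h[k]>3:
        s=m&(ty>=e[k])&(ty<e[k+1]);print("ty",e[k].round(3),h[k],tx[s].min().round(3),tx[s].max().round(3))
E
```

```text
(0.507, 0.045) none
[ 0.5649 -0.1338] L 0.07 peg yaw -4.7 (np.int64(93), np.int64(28)) 0.0
ty -0.065 15 -0.035 0.029
ty -0.06 33 -0.033 0.033
ty -0.055 30 -0.027 0.032
ty -0.015 14 -0.03 0.022
ty -0.01 33 -0.032 0.033
ty -0.005 33 -0.031 0.037
```

View pics/c1.png

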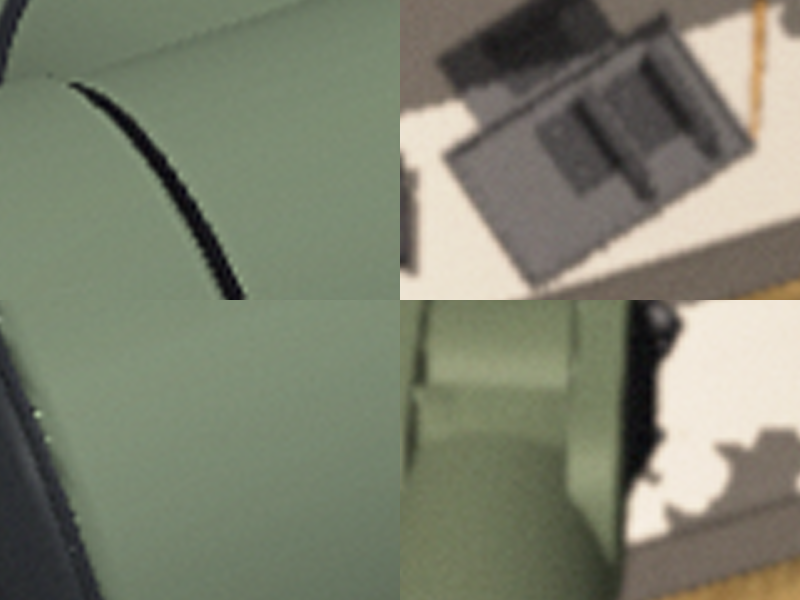

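Tray B holds two upright brackets, with walls at tray y ≈ -59 and -7 mm and feet toward +y. Now I pick B3.

```bash
python3 plan.py ".5075 .045 .06 50.5"
```

```text
t 38.25 at [0.5114 0.0338 0.1675] yaw 49.3 tilt 7.11 j [-0.06  0.23 -0.51  0.71 -0.03  2.22] toolz [ 0.117 -0.041] w 0.0429 F [ 0.4  0.6 -0.4] Tz [ 0.02  0.06 -0.03]
-> [0.5075, 0.045, 0.06, 50.5] yaw change 1.2
   [0.001, -0.03, 0.141, -0.004, 0.001, -0.03, 0.141, -0.004, 0.002, -0.03, 0.141, -0.004]
```

step_arm:
  series: [0,-0.03,0.141,-0.004,0,-0.03,0.141,-0.004,0,-0.03,0.12,-0.004,0,0,0,0,0,0,0,0]

```text
time_s: 38.75
ee_pos: [0.5134, 0.0417, 0.0653]
tcp_rot: [2.757, 1.294, 0.147]
contact_force: [0.3, -0.3, 0.4]
gripper_width: 0.0424
```

```bash
python3 plan.py ".5075 .045 .018 50.5"
```

```text
t 38.75 at [0.5134 0.0417 0.0653] yaw 50.5 tilt 7.65 j [-0.04  0.37 -0.64  0.44 -0.04  2.22] toolz [ 0.126 -0.042] w 0.0424 F [ 0.3 -0.3  0.4] Tz [ 0.06  0.09 -0.01]
-> [0.5075, 0.045, 0.018, 50.5] yaw change 0.0
   [-0.014, -0.05, 0.184, -0.0]
```

step_arm:
  series: [-0.006,-0.02,0.07,0,-0.006,-0.02,0.06,0,-0.002,-0.01,0.04,0,0,0,0.01,0,0,0,0,0]

```text
time_s: 39.25
ee_pos: [0.5159, 0.0432, 0.0251]
tcp_rot: [2.753, 1.287, 0.164]
contact_force: [0.2, 0.6, -0.1]
gripper_width: 0.0428
```

```bash
python3 plan.py ".5075 .045 .017 50.5"
```

```text
t 39.25 at [0.5159 0.0432 0.0251] yaw 50.3 tilt 8.37 j [-0.04  0.44 -0.68  0.32 -0.04  2.23] toolz [ 0.139 -0.044] w 0.0428 F [ 0.2  0.6 -0.1] Tz [ 0.06  0.11 -0.01]
-> [0.5075, 0.045, 0.017, 50.5] yaw change 0.2
   [-0.018, -0.034, 0.027, -0.002]
```

step_arm:
  series: [-0.018,-0.034,0.027,0,-0.004,-0.008,0.006,0]

```text
time_s: 39.45
ee_pos: [0.5069, 0.0451, 0.0164]
tcp_rot: [2.751, 1.285, 0.168]
contact_force: [-1.0, -0.1, -0.5]
gripper_width: 0.0426
```

step_arm:
  series: [0,0,0.004,0,0,0,0.004,0,0,0,0.003,0,0,0,0,0]
  hand: 0

```text
time_s: 39.85
ee_pos: [0.5072, 0.045, 0.0146]
tcp_rot: [2.75, 1.285, 0.169]
contact_force: [0.1, -0.6, -2.3]
gripper_width: 0.009
```

step_arm:
  series: [0,0,-0.06,0,0,0,-0.08,0,0,0,-0.12,0,0,0,-0.12,0,0,0,0,0]

```text
time_s: 40.35
ee_pos: [0.492, 0.0495, 0.1101]
tcp_rot: [2.753, 1.286, 0.164]
contact_force: [1.0, -0.5, -0.5]
gripper_width: 0.0091
```

```bash
python3 plan.py ".5665 -.2196 .13 30.8"
```

```text
t 40.35 at [0.492  0.0495 0.1101] yaw 50.3 tilt 8.37 j [-0.02  0.26 -0.65  0.52 -0.04  2.24] toolz [ 0.139 -0.044] w 0.0091 F [ 1.  -0.5 -0.5] Tz [0.04 0.07 0.06]
-> [0.5665, -0.2196, 0.13, 30.8] yaw change -19.5
   [-0.105, 0.154, 0.002, 0.028, -0.097, 0.16, 0.003, 0.028, -0.087, 0.165, 0.004, 0.028, -0.078, 0.169, 0.005, 0.028, -0.068, 0.174, 0.006, 0.028]
   [-0.058, 0.177, 0.007, 0.028]
```

step_arm:
  series: [-0.105,0.154,-0.01,0.028,-0.097,0.16,-0.01,0.028,-0.087,0.165,-0.01,0.028,-0.078,0.169,-0.01,0.028,-0.06,0.15,0,0.028]

```text
time_s: 40.85
ee_pos: [0.5507, -0.1688, 0.1351]
tcp_rot: [2.924, 0.899, 0.184]
contact_force: [0.8, 0.1, 0.4]
gripper_width: 0.0093
```

step_arm:
  series: [-0.03,0.09,0,0.02,0,0,0,0,0,0,0,0]

```text
time_s: 41.15
ee_pos: [0.5578, -0.1986, 0.1339]
tcp_rot: [2.947, 0.826, 0.185]
contact_force: [0.2, 0.5, -0.4]
gripper_width: 0.0088
```

```bash
python3 plan.py ".5665 -.2196 .04 30.8"
```

```text
t 41.15 at [ 0.5578 -0.1986  0.1339] yaw 31.6 tilt 8.16 j [-0.48  0.39 -0.39  0.66  0.03  2.12] toolz [ 0.136 -0.04 ] w 0.0088 F [ 0.2  0.5 -0.4] Tz [0.08 0.17 0.01]
-> [0.5665, -0.2196, 0.04, 30.8] yaw change -0.8
   [-0.017, 0.017, 0.127, 0.002, -0.017, 0.017, 0.127, 0.002, -0.016, 0.017, 0.127, 0.002]
```

step_arm:
  series: [-0.017,0.017,0.127,0.002,-0.017,0.017,0.127,0.002,-0.016,0.017,0.1,0.002,0,0,0,0,0,0,0,0]

```text
time_s: 41.65
ee_pos: [0.564, -0.2131, 0.042]
tcp_rot: [2.954, 0.822, 0.183]
contact_force: [0.9, -0.9, -0.9]
gripper_width: 0.0089
```

```bash
python3 plan.py ".5665 -.2196 .024 30.8"
```

```text
t 41.65 at [ 0.564  -0.2131  0.042 ] yaw 31.4 tilt 7.92 j [-0.5   0.52 -0.44  0.47  0.03  2.1 ] toolz [ 0.133 -0.036] w 0.0089 F [ 0.9 -0.9 -0.9] Tz [ 0.08  0.08 -0.02]
-> [0.5665, -0.2196, 0.024, 30.8] yaw change -0.6
   [-0.012, 0.02, 0.074, 0.005]
```

step_arm:
  series: [-0.012,0.022,0.05,0.005,-0.003,0.003,0.02,0,-0.003,0,0.01,0]

```text
time_s: 41.95
ee_pos: [0.5678, -0.2209, 0.0241]
tcp_rot: [2.955, 0.809, 0.188]
contact_force: [0.3, -0.4, -1.0]
gripper_width: 0.0095
```

step_arm:
  series: [-0.003,0,0.014,0]

```text
time_s: 42.05
ee_pos: [0.5681, -0.2216, 0.0209]
tcp_rot: [2.954, 0.809, 0.189]
contact_force: [0.1, -0.1, -0.1]
gripper_width: 0.0087
```

step_arm:
  series: [-0.003,0,0.012,0]

```text
time_s: 42.15
ee_pos: [0.5685, -0.2221, 0.0186]
tcp_rot: [2.954, 0.81, 0.191]
contact_force: [-6.3, 6.1, 26.2]
gripper_width: 0.0096
```

step_arm:
  series: [0,0,0,0,0,0,0,0]
  hand: 0.25

```text
time_s: 42.35
ee_pos: [0.5691, -0.2224, 0.0193]
tcp_rot: [2.953, 0.809, 0.193]
contact_force: [-0.7, -0.8, -0.1]
gripper_width: 0.0214
```

step_arm:
  series: [0,0,-0.08,0,0,0,-0.1,0,0,0,-0.12,0,0,0,-0.12,0,0,0,0,0]

```text
time_s: 42.85
ee_pos: [0.5535, -0.2186, 0.1262]
tcp_rot: [2.953, 0.809, 0.192]
contact_force: [0.3, 0.0, 0.8]
gripper_width: 0.0211
```

```bash
python3 plan.py ".53 -.14 .15 177.5"
```

```text
t 42.85 at [ 0.5535 -0.2186  0.1262] yaw 30.9 tilt 8.31 j [-0.52  0.4  -0.39  0.64  0.04  2.09] toolz [ 0.14  -0.038] w 0.0211 F [0.3 0.  0.8] Tz [-0.01  0.11 -0.06]
-> [0.53, -0.14, 0.15, 177.5] yaw change 146.6
   [0.005, -0.017, -0.007, -0.071, 0.007, -0.016, -0.006, -0.071, 0.01, -0.015, -0.006, -0.071, 0.012, -0.014, -0.006, -0.071, 0.014, -0.012, -0.005, -0.071]
   [0.015, -0.01, -0.005, -0.071, 0.017, -0.008, -0.004, -0.071, 0.018, -0.005, -0.004, -0.071, 0.018, -0.003, -0.004, -0.071, 0.019, -0.0, -0.003, -0.071]
   [0.019, 0.002, -0.003, -0.071, 0.018, 0.005, -0.003, -0.071, 0.017, 0.007, -0.003, -0.071, 0.016, 0.009, -0.003, -0.071, 0.015, 0.012, -0.003, -0.071]
   [0.013, 0.014, -0.003, -0.071, 0.011, 0.015, -0.003, -0.071, 0.009, 0.017, -0.003, -0.071]
```

step_arm:
  series: [0.005,-0.017,-0.007,-0.071,0.007,-0.016,-0.006,-0.071,0.01,-0.015,-0.006,-0.071,0.012,-0.014,-0.006,-0.071,0.014,-0.012,-0.005,-0.071]
  hand: 0.5

```text
time_s: 43.35
ee_pos: [0.547, -0.197, 0.132]
tcp_rot: [2.432, 1.794, 0.137]
contact_force: [-0.7, 0.6, -0.7]
gripper_width: 0.0428
```

step_arm:
  series: [0.015,-0.01,-0.005,-0.071,0.017,-0.008,-0.004,-0.071,0.018,-0.005,-0.004,-0.071,0.018,-0.003,-0.004,-0.071,0.019,0,-0.003,-0.071]

```text
time_s: 43.85
ee_pos: [0.5385, -0.1734, 0.1322]
tcp_rot: [1.608, 2.535, 0.063]
contact_force: [-0.2, -0.5, 0.5]
gripper_width: 0.0426
```

step_arm:
  series: [0.019,0.002,-0.003,-0.071,0.018,0.005,-0.003,-0.071,0.017,0.007,-0.003,-0.071,0.016,0.009,-0.003,-0.071,0.015,0.012,-0.003,-0.071]

```text
time_s: 44.35
ee_pos: [0.5288, -0.1501, 0.131]
tcp_rot: [0.581, 2.943, -0.016]
contact_force: [0.3, 0.2, 0.2]
gripper_width: 0.0426
```

step_arm:
  series: [0.01,0.01,0,-0.071,0,0,0,-0.05,0,0,0,0,0,0,0,0]

```text
time_s: 44.75
ee_pos: [0.5263, -0.1458, 0.1286]
tcp_rot: [0.208, 2.997, -0.042]
contact_force: [0.5, -0.3, 1.2]
gripper_width: 0.0429
```

```bash
python3 - <<'E'
from h import *
im,P=look()
w=wall(P,np.array((.565,-.134)),0);print(w['mid'].round(4),w['hand'],w['length'].round(3),'peg yaw',np.degrees(np.arctan2(w['peg'][1],w['peg'][0])).round(1),w['n'],w['d'].round(3))
a=np.radians(30.8);d=P[:,:2]-[.607,-.27];tx=d@[np.cos(a),np.sin(a)];ty=d@[-np.sin(a),np.cos(a)]
m=(abs(tx)<.048)&(abs(ty)<.083)&(P[:,2]>.038)&(P[:,2]<.054);h,e=np.histogram(ty[m],np.arange(-.085,.086,.005))
for k in range(len(h)):
    if h[k]>3:
        s=m&(ty>=e[k])&(ty<e[k+1]);print("ty",e[k].round(3),h[k],tx[s].min().round(3),tx[s].max().round(3))
E
python3 plan.py ".565 -.133 .06 177.5"
```

```text
t 44.85 at [ 0.5263 -0.1458  0.1287] yaw 172.2 tilt 8.03 j [-0.42  0.32 -0.51  0.61  0.02 -0.28] toolz [ 0.135 -0.037] w 0.0428 F [-0.   0.1  1.1] Tz [0.01 0.14 0.01]
-> [0.565, -0.133, 0.06, 177.5] yaw change 5.3
   [-0.053, 0.039, 0.146, -0.023, -0.055, 0.035, 0.146, -0.023]Traceback (most recent call last):
  File "<stdin>", line 3, in <module>
  File "h.py", line 40, in wall
    vx,vy,x,y=cv2.fitLine(Q.astype(np.float32),cv2.DIST_HUBER,0,.001,.001).ravel()
              ~~~~~~~~~~~^^^^^^^^^^^^^^^^^^^^^^^^^^^^^^^^^^^^^^^^^^^^^^^^^
cv2.error: OpenCV(4.12.0) /io/opencv/modules/imgproc/src/linefit.cpp:50: error: (-215:Assertion failed) count > 0 in function 'fitLine2D_wods'
```

step_arm:
  series: [-0.05,0.037,0.14,-0.023,-0.05,0.035,0.13,-0.023,0,0,0,0,0,0,0,0]

```text
time_s: 45.25
ee_pos: [0.5645, -0.1344, 0.0646]
tcp_rot: [0.073, 3.001, -0.054]
contact_force: [-1.2, -0.4, 0.2]
gripper_width: 0.0428
```

```bash
python3 plan.py ".565 -.133 .018 177.5"
```

```text
t 45.25 at [ 0.5645 -0.1344  0.0646] yaw 177.3 tilt 8.22 j [-0.37  0.46 -0.49  0.48  0.01 -0.32] toolz [ 0.138 -0.039] w 0.0428 F [-1.2 -0.4  0.2] Tz [0.08 0.09 0.03]
-> [0.565, -0.133, 0.018, 177.5] yaw change 0.2
   [0.024, 0.012, 0.185, -0.001]
```

step_arm:
  series: [0.012,0.006,0.08,0,0.012,0.004,0.06,0,0.006,0.002,0.03,0,0,0,0,0]

```text
time_s: 45.65
ee_pos: [0.564, -0.1347, 0.0253]
tcp_rot: [0.081, 2.996, -0.057]
contact_force: [0.6, 0.5, -0.0]
gripper_width: 0.0429
```

```bash
python3 plan.py ".565 -.133 .016 177.5"
```

```text
t 45.65 at [ 0.564  -0.1347  0.0253] yaw 177.0 tilt 8.52 j [-0.37  0.51 -0.53  0.38  0.01 -0.31] toolz [ 0.142 -0.042] w 0.0429 F [ 0.6  0.5 -0. ] Tz [ 0.    0.16 -0.03]
-> [0.565, -0.133, 0.016, 177.5] yaw change 0.5
   [0.002, 0.008, 0.037, -0.004]
```

step_arm:
  series: [0.002,0.004,0.035,0,0,0,0.006,0]

```text
time_s: 45.85
ee_pos: [0.566, -0.135, 0.0167]
tcp_rot: [0.083, 2.993, -0.059]
contact_force: [-0.0, -0.4, 0.0]
gripper_width: 0.0427
```

step_arm:
  series: [0,0,0.003,0,0,0,0.003,0,0,0,0.002,0,0,0,0,0]
  hand: 0

```text
time_s: 46.25
ee_pos: [0.567, -0.1348, 0.017]
tcp_rot: [0.082, 2.991, -0.058]
contact_force: [-0.3, -0.2, -1.1]
gripper_width: 0.0088
```

step_arm:
  series: [0,0,-0.06,0,0,0,-0.08,0,0,0,-0.12,0,0,0,-0.12,0,0,0,0,0]

```text
time_s: 46.75
ee_pos: [0.5516, -0.1302, 0.1128]
tcp_rot: [0.082, 2.995, -0.057]
contact_force: [1.1, -0.4, -0.4]
gripper_width: 0.0092
```

```bash
python3 plan.py ".48 .1 .15 193; .5334 .387 .13 209.3"
```

```text
t 46.75 at [ 0.5516 -0.1302  0.1128] yaw 177.0 tilt 8.6 j [-0.37  0.37 -0.49  0.57  0.01 -0.31] toolz [ 0.144 -0.042] w 0.0092 F [ 1.1 -0.4 -0.4] Tz [ 0.02  0.11 -0.02]
-> [0.48, 0.1, 0.15, 193.0] yaw change 16.0
   [0.051, 0.15, -0.038, -0.023, 0.044, 0.152, -0.037, -0.023, 0.037, 0.154, -0.036, -0.023, 0.03, 0.156, -0.035, -0.023, 0.023, 0.157, -0.034, -0.023]
   [0.016, 0.159, -0.033, -0.023]
-> [0.5334, 0.387, 0.13, 209.3] yaw change 16.3
   [-0.064, 0.154, 0.016, -0.02, -0.07, 0.151, 0.017, -0.02, -0.076, 0.148, 0.018, -0.02, -0.082, 0.144, 0.019, -0.02, -0.088, 0.141, 0.02, -0.02]
   [-0.093, 0.137, 0.021, -0.02, -0.099, 0.133, 0.022, -0.02]
```

step_arm:
  series: [0.051,0.15,-0.038,-0.023,0.044,0.152,-0.037,-0.023,0.037,0.154,-0.036,-0.023,0.03,0.156,-0.035,-0.023,0.023,0.157,-0.034,-0.023]

```text
time_s: 47.25
ee_pos: [0.4928, 0.0626, 0.1398]
tcp_rot: [-0.259, 2.988, -0.086]
contact_force: [0.8, 0.2, 0.3]
gripper_width: 0.0089
```

step_arm:
  series: [0.016,0.159,-0.033,-0.023,-0.064,0.154,0.016,-0.02,-0.07,0.15,0.017,-0.02,-0.076,0.148,0.018,-0.02,-0.08,0.144,0.019,-0.02]

```text
time_s: 47.75
ee_pos: [0.5075, 0.2717, 0.1207]
tcp_rot: [-0.58, 2.951, -0.11]
contact_force: [0.1, -0.6, 0.1]
gripper_width: 0.0093
```

```bash
python3 plan.py ".5334 .387 .12 209.3"
```

```text
t 47.75 at [0.5075 0.2717 0.1207] yaw -157.5 tilt 8.65 j [ 0.42  0.4  -0.4   0.65 -0.1   0.02] toolz [ 0.143 -0.046] w 0.0093 F [ 0.1 -0.6  0.1] Tz [ 0.02  0.14 -0.04]
-> [0.5334, 0.387, 0.12, 209.3] yaw change 6.8
   [-0.09, 0.129, -0.001, -0.02, -0.095, 0.126, -0.0, -0.02, -0.1, 0.122, 0.001, -0.02]
```

step_arm:
  series: [-0.09,0.125,0,-0.02,-0.095,0.11,0,-0.02,-0.07,0.08,0,-0.02,0,0,0,0,0,0,0,0]

```text
time_s: 48.25
ee_pos: [0.5309, 0.3789, 0.1114]
tcp_rot: [-0.777, 2.916, -0.123]
contact_force: [-0.4, 0.0, -0.6]
gripper_width: 0.0088
```

```bash
python3 plan.py ".5334 .387 .045 209.3"
```

```text
t 48.25 at [0.5309 0.3789 0.1114] yaw -149.8 tilt 8.36 j [ 0.56  0.55 -0.18  0.75 -0.11  0.03] toolz [ 0.138 -0.047] w 0.0088 F [-0.4  0.  -0.6] Tz [ 0.04  0.19 -0.05]
-> [0.5334, 0.387, 0.045, 209.3] yaw change -0.9
   [0.0, 0.026, 0.131, 0.004, 0.0, 0.026, 0.131, 0.004]
```

step_arm:
  series: [0,0.026,0.13,0.004,0,0.026,0.11,0.004,0,0,0,0,0,0,0,0]

```text
time_s: 48.65
ee_pos: [0.5322, 0.3835, 0.0484]
tcp_rot: [-0.747, 2.925, -0.124]
contact_force: [-0.2, 0.3, -0.2]
gripper_width: 0.0091
```

```bash
python3 plan.py ".5334 .387 .026 209.3"
```

```text
t 48.65 at [0.5322 0.3835 0.0484] yaw -151.0 tilt 8.32 j [ 0.57  0.63 -0.22  0.63 -0.12  0.06] toolz [ 0.136 -0.05 ] w 0.0091 F [-0.2  0.3 -0.2] Tz [0.03 0.13 0.  ]
-> [0.5334, 0.387, 0.026, 209.3] yaw change 0.3
   [-0.002, 0.02, 0.089, -0.003]
```

step_arm:
  series: [0,0.012,0.05,0,0,0.008,0.04,0,0.002,0,0.012,0]

```text
time_s: 48.95
ee_pos: [0.5394, 0.3873, 0.0408]
tcp_rot: [-0.739, 2.908, -0.128]
contact_force: [-4.9, 0.1, 9.1]
gripper_width: 0.0092
```

step_arm:
  series: [0.003,0,0.012,0]

```text
time_s: 49.05
ee_pos: [0.5409, 0.3879, 0.0422]
tcp_rot: [-0.737, 2.902, -0.125]
contact_force: [-3.1, -0.3, 4.4]
gripper_width: 0.0089
```

step_arm:
  series: [0.003,0,0.012,0]

```text
time_s: 49.15
ee_pos: [0.5419, 0.3882, 0.0425]
tcp_rot: [-0.735, 2.898, -0.123]
contact_force: [-3.4, -0.1, 6.6]
gripper_width: 0.0092
```

Contact came about 20 mm too high, so I'll lift slightly and look.

step_arm:
  series: [0,0,-0.08,0,0,0,-0.04,0,0,0,0,0,0,0,0,0]

```text
time_s: 49.55
ee_pos: [0.5387, 0.3895, 0.0763]
tcp_rot: [-0.731, 2.894, -0.12]
contact_force: [0.6, 0.0, -1.0]
gripper_width: 0.0091
```

```bash
python3 plan.py; python3 - <<'E'
from chk import *
vis("pics/c2.png",[[.545,.38,.04],[.607,-.27,.02]])
a=np.radians(30.8);d=P[:,:2]-[.607,-.27];tx=d@[np.cos(a),np.sin(a)];ty=d@[-np.sin(a),np.cos(a)]
m=(abs(tx)<.048)&(abs(ty)<.083)&(P[:,2]>.038)&(P[:,2]<.054);h,e=np.histogram(ty[m],np.arange(-.085,.086,.005))
for k in range(len(h)):
    if h[k]>3:
        s=m&(ty>=e[k])&(ty<e[k+1]);print("ty",e[k].round(3),h[k],tx[s].min().round(3),tx[s].max().round(3))
E
```

```text
t 49.55 at [0.5387 0.3895 0.0763] yaw -151.2 tilt 9.99 j [ 0.57  0.59 -0.21  0.65 -0.13  0.07] toolz [ 0.169 -0.04 ] w 0.0091 F [ 0.6  0.  -1. ] Tz [ 0.08  0.21 -0.03]
ty -0.065 19 -0.033 0.033
ty -0.06 64 -0.035 0.032
ty -0.055 82 -0.036 0.033
ty -0.05 18 -0.035 0.031
ty -0.015 14 -0.027 0.032
ty -0.01 57 -0.034 0.036
ty -0.005 88 -0.032 0.037
ty 0.0 37 -0.032 0.033
ty 0.05 20 -0.031 0.034
ty 0.055 65 -0.035 0.035
ty 0.06 83 -0.035 0.035
ty 0.065 34 -0.035 0.031
```

View pics/c2.png

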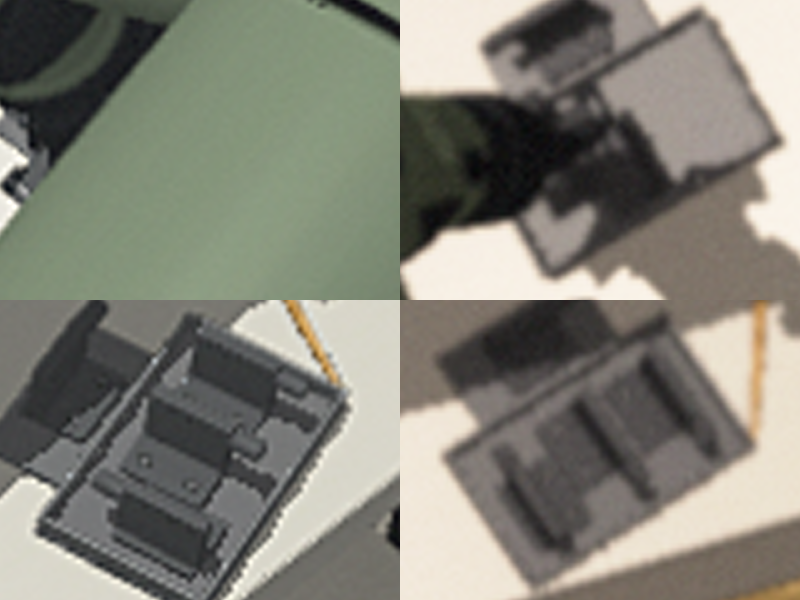

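Tray B is good: three upright, with walls at ty -59, -5 and +60. In tray A, B1 is not at its earlier spot, so it was probably knocked and B5 touched down on it. I'll lift, move aside and look.

```bash
python3 plan.py ".52 .37 .16 209;.48 .1 .17 200"
```

```text
t 49.65 at [0.5384 0.3893 0.0757] yaw -151.2 tilt 9.94 j [ 0.57  0.59 -0.21  0.65 -0.13  0.07] toolz [ 0.168 -0.041] w 0.0091 F [ 0.4 -0.1 -1. ] Tz [0.04 0.18 0.03]
-> [0.52, 0.37, 0.16, 209.0] yaw change 0.2
   [0.029, -0.036, -0.171, -0.001, 0.029, -0.036, -0.171, -0.001]
-> [0.48, 0.1, 0.17, 200.0] yaw change -9.0
   [0.109, -0.146, -0.004, 0.013, 0.105, -0.149, -0.003, 0.013, 0.101, -0.151, -0.002, 0.013, 0.097, -0.154, -0.001, 0.013, 0.093, -0.156, -0.001, 0.013]
   [0.089, -0.159, 0.0, 0.013]
```

step_arm:
  series: [0.029,-0.036,-0.17,0,0.029,-0.036,-0.17,0,0.11,-0.146,0,0.013,0.105,-0.15,0,0.013,0.1,-0.15,0,0.013]

```text
time_s: 50.15
ee_pos: [0.4989, 0.2344, 0.1591]
tcp_rot: [-0.626, 2.921, -0.114]
contact_force: [1.3, -0.3, -0.4]
gripper_width: 0.0092
```

step_arm:
  series: [0.097,-0.154,0,0.013,0.093,-0.156,0,0.013,0.09,-0.159,0,0.013,0.08,-0.16,0,0,0,0,0,0]

```text
time_s: 50.65
ee_pos: [0.4693, 0.0436, 0.1599]
tcp_rot: [-0.499, 2.947, -0.109]
contact_force: [-0.1, 0.3, -1.2]
gripper_width: 0.0092
```

```bash
python3 plan.py; python3 - <<'E'
from chk import *
T=[]
for q in ([.545,.38,.02],):vis("pics/c3.png",[q,bot.get_obs()["ee_pos"]])
a=np.radians(29.3);d=P[:,:2]-[.551,.374];tx=d@[np.cos(a),np.sin(a)];ty=d@[-np.sin(a),np.cos(a)]
m=(abs(tx)<.06)&(abs(ty)<.12)&(P[:,2]>.02)&(P[:,2]<.054);h,e=np.histogram(ty[m],np.arange(-.12,.121,.005))
for k in range(len(h)):
    if h[k]>3:
        s=m&(ty>=e[k])&(ty<e[k+1]);print("ty",e[k].round(3),h[k],tx[s].min().round(3),tx[s].max().round(3),P[s,2].max().round(3))
E
```

```text
t 50.65 at [0.4693 0.0436 0.1599] yaw -160.4 tilt 9.58 j [-0.04  0.14 -0.66  0.61 -0.04 -0.38] toolz [ 0.16  -0.046] w 0.0092 F [-0.1  0.3 -1.2] Tz [0.13 0.14 0.03]
ty -0.095 4 -0.048 0.006 0.024
ty -0.015 12 -0.039 0.05 0.045
ty -0.01 66 -0.046 0.029 0.053
ty -0.005 90 -0.043 0.032 0.052
ty 0.0 93 -0.041 0.03 0.052
ty 0.005 13 0.003 0.027 0.045
ty 0.08 8 -0.041 0.045 0.023
```

View pics/c3.png

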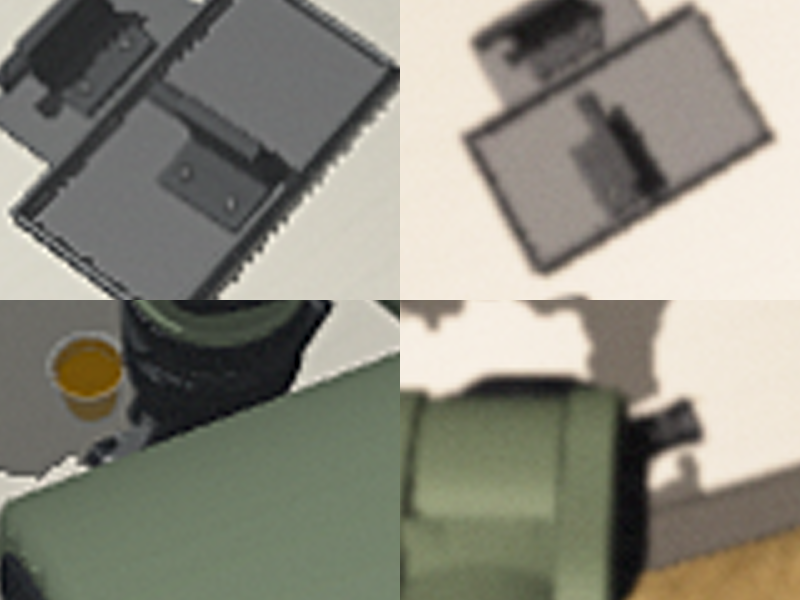

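B1 was knocked inside tray A. It still stands upright, with its wall at ty ≈ -3 and foot to about +29. I'll put B5 at ty ≈ -57 instead, which is free.

```bash
python3 plan.py ".49 .15 .16 203;.571 .32 .13 209.3"; python3 - <<'E'
from chk import *
a=np.radians(29.3);d=P[:,:2]-[.551,.374];tx=d@[np.cos(a),np.sin(a)];ty=d@[-np.sin(a),np.cos(a)]
for x in np.arange(-.045,.04,.01):
    m=(abs(tx-x)<.005)&(abs(ty+.003)<.012)&(P[:,2]>.03)&(P[:,2]<.06)
    if m.sum()>3:print(x.round(3),m.sum(),np.percentile(P[m,2],[50,90]).round(4),np.median(ty[m]).round(4))
E
```

```text
t 50.75 at [0.4701 0.0471 0.16  ] yaw -160.2 tilt 9.57 j [-0.03  0.14 -0.66  0.61 -0.04 -0.37] toolz [ 0.161 -0.043] w 0.0094 F [ 0.2  0.5 -1.1] Tz [0.08 0.13 0.05]
-> [0.49, 0.15, 0.16, 203.0] yaw change 3.2
   [-0.071, 0.12, -0.002, -0.009, -0.073, 0.119, -0.001, -0.009, -0.075, 0.118, -0.001, -0.009]
-> [0.571, 0.32, 0.13, 209.3] yaw change 6.3
   [-0.136, 0.129, 0.037, -0.014, -0.139, 0.125, 0.038, -0.014, -0.142, 0.121, 0.039, -0.014, -0.145, 0.117, 0.039, -0.014]
-0.045 8 [0.0408 0.0452] -0.0017
-0.035 41 [0.0457 0.0511] -0.0035
-0.025 33 [0.0451 0.0503] -0.0031
-0.015 31 [0.0471 0.0516] -0.0024
-0.005 36 [0.0471 0.0492] -0.0006
0.005 31 [0.0476 0.0503] -0.0011
0.015 26 [0.0434 0.0481] -0.001
0.025 32 [0.0429 0.0445] -0.0008
```

step_arm:
  series: [-0.071,0.12,0,-0.009,-0.073,0.119,0,-0.009,-0.075,0.118,0,-0.009,-0.136,0.129,0.03,-0.014,-0.139,0.125,0.03,-0.014]

```text
time_s: 51.35
ee_pos: [0.5295, 0.2475, 0.1457]
tcp_rot: [-0.685, 2.912, -0.119]
contact_force: [1.0, 0.0, 0.0]
gripper_width: 0.0091
```

step_arm:
  series: [-0.14,0.12,0.02,-0.014,-0.1,0.08,0,-0.014,0,0,0,0,0,0,0,0]

```text
time_s: 51.75
ee_pos: [0.5585, 0.3375, 0.1382]
tcp_rot: [-0.8, 2.885, -0.121]
contact_force: [0.4, -0.8, -1.4]
gripper_width: 0.0092
```

```bash
python3 plan.py ".571 .32 .05 209.3"
```

```text
t 51.75 at [0.5585 0.3375 0.1382] yaw -148.6 tilt 9.53 j [ 0.48  0.5  -0.19  0.76 -0.11 -0.07] toolz [ 0.161 -0.039] w 0.0092 F [ 0.4 -0.8 -1.4] Tz [-0.01  0.2   0.01]
-> [0.571, 0.32, 0.05, 209.3] yaw change -2.1
   [0.018, -0.022, 0.179, 0.009, 0.017, -0.022, 0.179, 0.009]
```

step_arm:
  series: [0.018,-0.022,0.17,0.009,0.017,-0.022,0.15,0.009,0,0,0,0,0,0,0,0]

```text
time_s: 52.15
ee_pos: [0.5673, 0.3227, 0.059]
tcp_rot: [-0.752, 2.895, -0.115]
contact_force: [-0.4, 0.5, -0.4]
gripper_width: 0.0089
```

```bash
python3 plan.py ".571 .32 .03 209.3"
```

```text
t 52.15 at [0.5673 0.3227 0.059 ] yaw -150.5 tilt 9.56 j [ 0.45  0.59 -0.27  0.58 -0.1  -0.06] toolz [ 0.162 -0.037] w 0.0089 F [-0.4  0.5 -0.4] Tz [0.12 0.13 0.  ]
-> [0.571, 0.32, 0.03, 209.3] yaw change -0.2
   [0.007, -0.004, 0.117, 0.002]
```

step_arm:
  series: [0.004,-0.004,0.07,0,0.003,0,0.045,0,0.003,0,0.014,0]

```text
time_s: 52.45
ee_pos: [0.5729, 0.3212, 0.0321]
tcp_rot: [-0.752, 2.889, -0.113]
contact_force: [0.0, 0.0, -1.7]
gripper_width: 0.0086
```

step_arm:
  series: [0.003,0,0.014,0]

```text
time_s: 52.55
ee_pos: [0.5734, 0.3211, 0.0297]
tcp_rot: [-0.752, 2.887, -0.112]
contact_force: [-0.1, -0.5, -2.0]
gripper_width: 0.0092
```

step_arm:
  series: [0.003,0,0.01,0]

```text
time_s: 52.65
ee_pos: [0.5735, 0.3209, 0.0278]
tcp_rot: [-0.751, 2.886, -0.112]
contact_force: [0.5, -0.0, -0.3]
gripper_width: 0.009
```

step_arm:
  series: [0.003,0,0.014,0]

```text
time_s: 52.75
ee_pos: [0.574, 0.3208, 0.025]
tcp_rot: [-0.751, 2.885, -0.111]
contact_force: [0.1, 0.7, -0.6]
gripper_width: 0.0088
```

step_arm:
  series: [0.003,0,0.012,0]

```text
time_s: 52.85
ee_pos: [0.5742, 0.3204, 0.0227]
tcp_rot: [-0.751, 2.884, -0.112]
contact_force: [-8.0, -3.9, 20.9]
gripper_width: 0.0091
```

step_arm:
  series: [0.003,0,0.008,0]

```text
time_s: 52.95
ee_pos: [0.5743, 0.3204, 0.0227]
tcp_rot: [-0.751, 2.882, -0.111]
contact_force: [-9.2, -3.5, 22.4]
gripper_width: 0.0091
```

Seated. Now release, rise and move aside for the final check.

step_arm:
  series: [0,0,0,0,0,0,0,0]
  hand: 0.25

```text
time_s: 53.15
ee_pos: [0.575, 0.3207, 0.0241]
tcp_rot: [-0.751, 2.88, -0.11]
contact_force: [0.2, -0.2, -1.0]
gripper_width: 0.0212
```

step_arm:
  series: [0,0,-0.08,0,0,0,-0.12,0,0,0,-0.16,0,0,0,-0.16,0,0,0,0,0]

```text
time_s: 53.65
ee_pos: [0.551, 0.3242, 0.1541]
tcp_rot: [-0.751, 2.883, -0.111]
contact_force: [0.6, 0.7, 0.2]
gripper_width: 0.0215
```

```bash
python3 plan.py ".48 .08 .2 200;.42 -.12 .22 190"
```

```text
t 53.65 at [0.551  0.3242 0.1541] yaw -150.4 tilt 10.11 j [ 0.47  0.45 -0.22  0.75 -0.11 -0.05] toolz [ 0.173 -0.032] w 0.0215 F [0.6 0.7 0.2] Tz [0.05 0.12 0.03]
-> [0.48, 0.08, 0.2, 200.0] yaw change -9.6
   [0.116, -0.123, -0.033, 0.014, 0.113, -0.126, -0.032, 0.014, 0.11, -0.129, -0.031, 0.014, 0.106, -0.132, -0.031, 0.014, 0.103, -0.135, -0.03, 0.014]
   [0.099, -0.138, -0.029, 0.014]
-> [0.42, -0.12, 0.22, 190.0] yaw change -10.0
   [0.097, -0.136, -0.014, 0.017, 0.092, -0.14, -0.013, 0.017, 0.087, -0.143, -0.012, 0.017, 0.082, -0.146, -0.011, 0.017, 0.077, -0.149, -0.01, 0.017]
```

step_arm:
  series: [0.115,-0.123,-0.033,0.014,0.113,-0.126,-0.032,0.014,0.11,-0.129,-0.03,0.014,0.106,-0.132,-0.03,0.014,0.103,-0.135,-0.03,0.014]

```text
time_s: 54.15
ee_pos: [0.4923, 0.1192, 0.188]
tcp_rot: [-0.551, 2.92, -0.091]
contact_force: [1.0, -0.4, -0.2]
gripper_width: 0.0211
```

step_arm:
  series: [0.1,-0.138,-0.03,0.014,0.097,-0.136,-0.014,0.017,0.092,-0.14,-0.013,0.017,0.07,-0.12,0,0.017,0,0,0,0]

```text
time_s: 54.65
ee_pos: [0.4443, -0.0454, 0.1983]
tcp_rot: [-0.343, 2.948, -0.079]
contact_force: [0.2, -0.1, 0.4]
gripper_width: 0.0213
```

```bash
python3 plan.py; python3 - <<'E'
from chk import *
cv2.imwrite("pics/s9.png",im["scene"])
vis("pics/c4.png",[[.55,.375,.02]])
v=cv2.imread("pics/c4.png");K=[]
for n in im:
    u=proj(n,[.406,.413,.05])[0];s=7;K.append(cv2.warpAffine(im[n],np.array([[s,0,200-s*u[0]],[0,s,150-s*u[1]]]),(400,300),flags=cv2.INTER_CUBIC))
cv2.imwrite("pics/c4.png",np.vstack([v,np.hstack(K)]))
for c,f,nm in(((.551,.374),29.3,'A'),((.607,-.27),30.8,'B')):
    a=np.radians(f);d=P[:,:2]-c;tx=d@[np.cos(a),np.sin(a)];ty=d@[-np.sin(a),np.cos(a)]
    m=(abs(tx)<.049)&(abs(ty)<.083)&(P[:,2]>.03)&(P[:,2]<.054);h,e=np.histogram(ty[m],np.arange(-.085,.086,.005))
    for k in range(len(h)):
        if h[k]>3:
            s=m&(ty>=e[k])&(ty<e[k+1]);print(nm,"ty",e[k].round(3),h[k],tx[s].min().round(3),tx[s].max().round(3),np.percentile(P[s,2],90).round(3))
m=(np.hypot(*(P[:,:2]-[.406,.413]).T)<.035)&(P[:,2]>.062)&(P[:,2]<.08)
l=cv2.fitLine(P[m,:2].astype(np.float32),2,0,.001,.001).ravel();print("knob",m.sum(),np.degrees(np.arctan2(l[1],l[0])))
E
```

```text
t 54.65 at [ 0.4443 -0.0454  0.1983] yaw -166.4 tilt 10.35 j [-0.28  0.03 -0.67  0.69  0.02 -0.51] toolz [ 0.177 -0.032] w 0.0213 F [ 0.2 -0.1  0.4] Tz [0.08 0.13 0.01]
A ty -0.07 18 -0.035 0.031 0.046
A ty -0.065 54 -0.038 0.033 0.05
A ty -0.06 84 -0.042 0.03 0.05
A ty -0.055 74 -0.041 0.03 0.048
A ty -0.015 12 -0.038 0.006 0.046
A ty -0.01 55 -0.04 0.03 0.05
A ty -0.005 85 -0.044 0.031 0.051
A ty 0.0 81 -0.041 0.031 0.048
A ty 0.005 9 0.001 0.027 0.041
B ty -0.065 16 -0.032 0.033 0.049
B ty -0.06 34 -0.035 0.032 0.05
B ty -0.055 41 -0.029 0.032 0.05
B ty -0.015 12 -0.029 0.023 0.048
B ty -0.01 33 -0.032 0.033 0.051
B ty -0.005 48 -0.031 0.037 0.048
B ty 0.05 20 -0.031 0.034 0.05
B ty 0.055 34 -0.032 0.035 0.05
B ty 0.06 66 -0.033 0.035 0.05
B ty 0.065 16 -0.032 -0.004 0.048
knob 140 19.591047
```

View pics/c4.png

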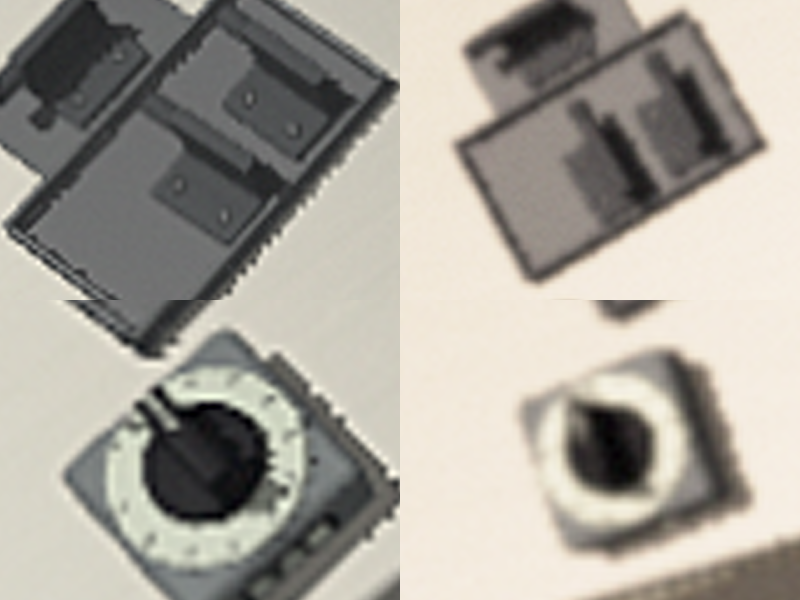

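View pics/s9.png

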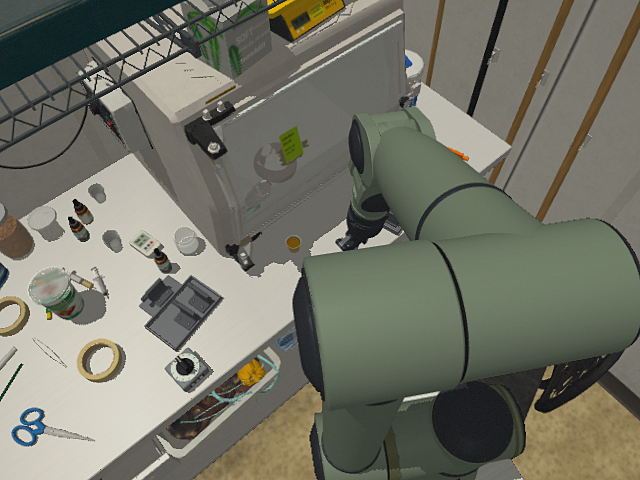

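```bash
python3 -c "
from workcell import bot;print(bot.job_done())"
```

```text
the job is handed in; nothing more can be done
None
```

The job is handed in: the knob is at zero and all five brackets I could find are sorted and standing in their trays. It took about 55 s of the 210 s.

- **Knob:** I turned it anticlockwise about 240° until it hit the stop, with torque reaching about 1.8 N m and no more turning. In the last picture its white line is on the zero mark, at 19.6°; it was at 19.4° when I checked mid-job.
- **Tray A (left-hand sample):** Both left-hand brackets stand upright here, with wall tops about 48–50 mm above the table.
- **Tray B (right-hand sample):** All three right-hand brackets stand upright here, at about the same height.
- **Other things:** I did not touch the cup, jar, brush or orange decoy. The last full picture shows the cup and jar in place; I did not recheck the brush, and the decoy was mostly hidden by the arm.

**What did not go smoothly:**
- **Tool tilt:** The tool drifted to about 10° off vertical as moves added up. My attempts to correct it barely helped, so I worked with it, and every bracket still seated flat.
- **Shifted bracket:** One bracket already in tray A had shifted by about 35 mm when I came back. My first try at placing the last bracket then touched down about 20 mm too high, probably on top of it, with a force of about 10 N. I lifted off, looked again and put it in the free space instead.
- **Sixth bracket:** I saw no sixth bracket in the opening pictures, so I took it to be absent.

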